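# Rack the stripped gearbox parts in reverse order for rebuilding

## Robot

A 6-joint arm with a two-finger parallel gripper is mounted at the origin on the work surface. World frame = base frame: x ahead of the robot, y to its left, z up, the work surface at z = 0. Lengths are in mm, angles in rad, forces in N, time in s.
With the tool pointing down it reaches from about 300 to 775 mm from the base axis. Payload 14.6 kg.
Tool frame: the origin (TCP) lies midway between the tips of the shut fingers; the grasp point (between the pads) lies 19 mm behind it; x points along the fingers, z is the direction in which the jaws open and shut, and the axes are right-handed (so a half turn about x gives the same grasp; the last joint's range is limited). The gripper opens to 94 mm and grips with 3 to 60 N. Pads are 16 mm wide; open, the fingers measure 119 mm over their backs; the gripper's body (75 mm by 177 mm) begins 78 mm behind the grasp point.
Start: joints at [-1.189, 0.3, 1.521, -0, 1.321, -0.067], TCP at [238.628, -495.526, 205.446] pointing down, gripper open.
Joint ranges: [-3.03, 3.03], [-0.79, 2.21], [0.23, 2.52], [-1.04, 4.18], [0, 3.07], [-2.55, 2.55]. Speed limits (rad/s): [2.22, 2.22, 2.57, 3.14, 3.14, 3.14].

## Interface

Orientations are given as [roll, pitch, yaw] about the fixed x, y, z axes, in that order (R = Rz(yaw) Ry(pitch) Rx(roll)).
In Python, from cell import * gives the robot as it stands.
- The arm moves only by the tool play_rows, never from a script. Its argument "motion" is one flat list of numbers, 7 for each row, row after row: the turn, a rotation vector about the tool's x, y, z in rad, then the shift along the tool's x, y, z in m, then the closure, from -1 (fully open) to 1 (shut), so that 0 is half open. In form: [rx, ry, rz, x, y, z, fingers, rx, ry, rz, x, y, z, fingers, ...]. A call has 1 to 20 rows; each row shifts and turns the pose as measured when the row begins, along the tool's axes as they then stand; what a row does not reach is not made up. A row lasts 1/10 s, in which the tool goes at most 50 mm and 8.59 degrees, less where a joint would pass 70% of its speed; a pose out of reach is approached as far as the arm can. A call with a gripper value outside its range is refused whole. The fingers move at their own pace and stop on an object; "newtons" is the grip in N (left out, the last holds). Time passes only in rows, so rows that do not move let the fingers close. It gives the time, the measured TCP pose, the force and the opening at its end, in the units of the state.
- read_state(): the state, without advancing time (a new reading comes with each control period).
- camera(name): name is "scene" or "top" or "wrist"; returns (picture, depth): 480x640x3 uint8, blue, green, red; 480x640 float32, mm along the optical axis (not along the pixel's ray), 0 where there is no reading.
- camera_params(name): a dict with "fx", "fy", "cx", "cy" (pixels), "k1" (the pictures are not rectified: a ray, as slopes to the right and down, at radius r is drawn at 1 + k1 r^2 times it, then the intrinsics apply), "T" (4x4, takes a point from camera to world coordinates). Camera axes: x right, y down, z forward; pixel columns grow to the right and rows downward; lengths in mm; the calibration is good to about 2 mm. A picture is of the moment at which its call begins: read the wrist's pose just before it. camera_params takes no time and is no camera call; for the wrist camera it gives the pose at the moment of the call.
- sign_off(): hands the job in, once; it reports no verdict.
Trained networks look in the newest picture that a camera, given by its name, has taken for a name from the list of things; names that differ only in an ending like _2 or _b are one class to them, and where a whole thing is asked for, a point or a joint stands for the part that bears it (a point fixed in the world has none). Each returns a list of dicts, best first, with "conf" (0 to 1); they miss things now and then, are a little off and sometimes report something else, mostly with a low value. They report only what shows in the picture. A call takes as long as a camera call. They do not tell look-alikes from the thing itself.
- masks_of(camera, name): "region" (480x640 bool, what is visible of it).
- place_of(camera, name): "at" ([x, y, z] in mm, in the coordinates of the camera as it stood for that picture, good to about 4 mm: a listed point, or the origin of a listed thing).
The state is a dict: "clock": time; "joints": joint angles; "qd": joint speeds; "effort": joint torques, N m; "eef_pos": TCP position; "eef_rot": TCP orientation; "wrist_force": force on the tool from outside, world axes, zero at the start; "moment": the same for the moment, N m; "finger_gap": finger opening in mm.
Only numpy, scipy, OpenCV 4.12 (cv2) and the standard library are available. Lean on these libraries where they do the work, as an engineer would, in place of code of your own. Each camera call takes 0.05 s, during which the arm holds its last target.

## Task

Four gearbox parts stand on the plywood rack in the order they came off the shaft; move them to the empty metal rack, one to a post, in reverse order: the part next to the plywood rack's end plate goes on the post furthest from the metal rack's end plate, and so on along both rows. Begin with the part next to the end plate and work along the row, leaving each next part on its post until the one before is in place, and then leave that one there. Lower each part until it sits flat on the base, do not drop it, and leave the spanner and the beaker where they are.

Things in the scene. Friction and masses are not known exactly. Their poses are not given: they have to be found in the camera images.
- strip_rack: Source rack, plywood: base 86 (x) by 330 mm (y), 12 thick; four posts 10 mm across, tops 60 mm above the bench. Origin on the bench, z up; posts at x = 0, y = +112.5, +37.5, -37.5, -112.5 mm. End plate (86 wide, 8 thick, 52 high) across the +y end at y = 163 mm, next to the post at +112.5. Fixed.
- build_rack: Target rack, dark steel, empty at the start: base 86 (x) by 330 mm (y), 12 thick; four posts 10 mm across, tops 60 mm above the bench. Origin on the bench, z up; posts at x = 0, y = +112.5, +37.5, -37.5, -112.5 mm. End plate (86 wide, 8 thick, 52 high) across the +y end at y = 163 mm, next to the post at +112.5. Fixed.
- gear: Dark steel spur gear, 58 mm over the teeth, 26 mm high, bore 30 mm, 0.3 kg. Loose. Origin: centre of the underside; z is the axis of the bore. At the start it sits flat on the base of the plywood rack, on any one of the posts.
- bearing: Bright steel ball bearing with a black seal, 54 mm outer diameter, 24 mm high, bore 30 mm, 0.22 kg. Loose. Origin: centre of the underside; z is the axis of the bore. At the start it sits flat on the base of the plywood rack, on any one of the posts.
- bush: Brass flanged bush: sleeve 44 mm diameter, 36 mm high overall, its flange at the bottom 56 mm diameter and 6 mm high, bore 29 mm, 0.2 kg. Loose. Origin: centre of the underside; z is the axis of the bore. At the start it sits flat on the base of the plywood rack, on any one of the posts.
- collar: Plain steel spacer collar, 40 mm outer diameter, 38 mm high, bore 29 mm, 0.16 kg. Loose. Origin: centre of the underside; z is the axis of the bore. At the start it sits flat on the base of the plywood rack, on any one of the posts.
- spanner: Bystander: open spanner 190 mm long lying on the bench; origin at its middle, x along it.
- beaker: Bystander: white plastic beaker, 68 mm across the mouth, 80 mm high; origin: centre of its underside.
There are look-alikes about, which are no part of the job. Leave any blue or green look-alike of the gear alone.

How it is judged:
By the outcome, as a careful person would: the job done as asked, in the order asked, and still so for the second after the job is handed in, with the robot touching nothing.
It also fails if it takes over 112 s, if anything falls off the work surface, if the arm or the gripper's body presses on something with over 40 N, if the wrist force passes 120 N, or if a joint passes its speed limit or range.

## Working session

There is one attempt and no reset: what is moved stays moved. The work goes in short steps, Python scripts to look and compute and a tool call to move; the robot and the scene stay as the last step left them, time stands still between calls to the robot, and variables do not carry over. Pictures are saved under pics/ and viewed, and the job is handed in when it is done.

Besides the shell and the picture viewer there is one more tool, called after "Request:" by a JSON object that holds its "op" and its "data". play_rows: Moves the arm, as the interface text tells. Its arguments: {"type":"object","properties":{"motion":{"type":"array","items":{"type":"number"}},"newtons":{"type":"number"}},"required":["motion"]}

```bash
mkdir -p pics; ls
python3 - <<'E'
from cell import *
import cv2
s=read_state();print(s)
for n in ("scene","top"):
    p,d=camera(n);cv2.imwrite(f"pics/{n}0.png",p);print(n,camera_params(n))
E
```

```text
pics
{'clock': 0.0, 'joints': array([-1.18860037e+00,  3.00440848e-01,  1.52157384e+00, -1.08212598e-05,
        1.32069333e+00, -6.66181103e-02]), 'qd': array([ 2.58756508e-04, -3.51539354e-04, -1.50923680e-03,  4.49694508e-04,
        1.34591839e-03, -3.61161340e-05]), 'effort': array([ 1.30960820e-03, -5.31807625e+01, -3.52742636e+01,  7.08904839e-02,
        2.43537506e-02, -1.24676853e-04]), 'eef_pos': array([ 238.53292006, -495.2961613 ,  204.90598692]), 'eef_rot': array([3.08437171, 1.56968091, 1.96239213]), 'wrist_force': array([-0.42082584,  0.34715385, -0.29133278]), 'moment': array([-0.02360291, -0.01222675,  0.00325231]), 'finger_gap': 94.15616545511834}
scene {'fx': 573.7400858782426, 'fy': 573.7400858782426, 'cx': 316.2785969602712, 'cy': 226.11820359278832, 'k1': -0.06813969882113646, 'T': array([[-3.79843636e-01,  6.38871057e-01, -6.69001185e-01,
         1.27193516e+03],
       [ 9.25001398e-01,  2.54851589e-01, -2.81821010e-01,
         2.79662454e+02],
       [-9.55127159e-03, -7.25874948e-01, -6.87760375e-01,
         7.63335081e+02],
       [ 0.00000000e+00,  0.00000000e+00,  0.00000000e+00,
         1.00000000e+00]])}
top {'fx': 489.3570978001025, 'fy': 489.3570978001025, 'cx': 318.17901675143463, 'cy': 238.23356140835824, 'k1': -0.03708504345460191, 'T': array([[-2.67396257e-02, -9.91104378e-01,  1.30372945e-01,
         4.35858238e+02],
       [-9.99569330e-01,  2.80865182e-02,  8.50300141e-03,
        -1.31342672e+01],
       [-1.20890840e-02, -1.30089430e-01, -9.91428562e-01,
         1.16065465e+03],
       [ 0.00000000e+00,  0.00000000e+00,  0.00000000e+00,
         1.00000000e+00]])}
```

View pics/scene0.png

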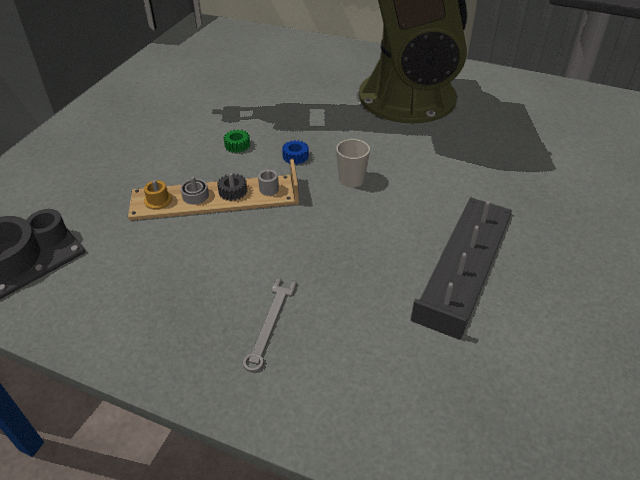

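View pics/top0.png

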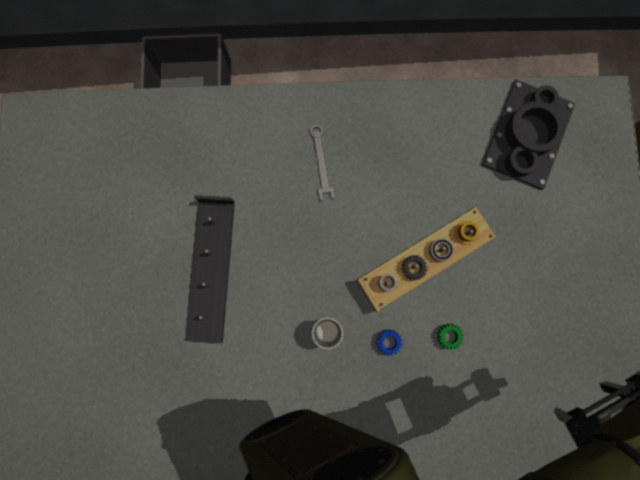

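```bash
cat > h.py <<'E'
from cell import *
import numpy as np, cv2
from scipy.spatial.transform import Rotation as R
def cloud(n,d):
    c=camera_params(n);v,u=np.mgrid[0:480,0:640]
    K=np.array([[c['fx'],0,c['cx']],[0,c['fy'],c['cy']],[0,0,1]])
    p=cv2.undistortPoints(np.stack([u,v],-1).reshape(-1,1,2).astype(np.float64),K,np.array([c['k1'],0,0,0.])).reshape(480,640,2)
    P=np.dstack([p[...,0]*d,p[...,1]*d,d])
    W=P@c['T'][:3,:3].T+c['T'][:3,3]; W[d==0]=np.nan
    return W
def proj(n,X):
    c=camera_params(n);T=np.linalg.inv(c['T']);X=np.atleast_2d(X)
    P=X@T[:3,:3].T+T[:3,3];q=P[:,:2]/P[:,2:];q=q*(1+c['k1']*(q**2).sum(1,keepdims=True))
    return q*[c['fx'],c['fy']]+[c['cx'],c['cy']]
E
python3 - <<'E'
from h import *
p,d=camera("top");W=cloud("top",d)
cv2.imwrite("pics/topA.png",cv2.resize(p[180:350,340:510],(680,680))[:600])
cv2.imwrite("pics/topB.png",cv2.resize(p[185:350,170:250],None,fx=3.6,fy=3.6))
for nm,(a,b,c,e) in dict(ply=(345,505,200,320),steel=(175,245,190,350)).items():
    S=W[c:e,a:b];z=S[...,2]
    print(nm,"bench z",np.nanmedian(z))
    m=(z>6)&(z<30)
    r=cv2.minAreaRect(S[...,:2][m].astype(np.float32));print(r)
    m=(z>40);n,l=cv2.connectedComponents(m.astype(np.uint8))
    for i in range(1,n):
        k=l==i;q=S[k];print(k.sum(),np.nanmedian(q[:,:2],0).round(1),np.nanmean(q[:,:2],0).round(1),np.nanmax(q[:,2]).round(1), np.argwhere(k).mean(0)[::-1]+[a,c])
for o in "strip_rack build_rack gear bearing bush collar".split():
    for cam in ("top",):
        T=camera_params(cam)['T']
        print(o,[( (T[:3,:3]@x['at']+T[:3,3]).round(1),round(x['conf'],2)) for x in place_of(cam,o)])
E
```

```text
ply bench z 0.467199973382435
((551.4451293945312, -252.5738067626953), (213.04388427734375, 345.6753845214844), 12.836748123168945)
178 [ 589.8 -351.4] [ 589.8 -350.9] 52.5 [469.01123596 230.76966292]
24 [ 585.6 -350. ] [ 586.1 -350.2] 61.8 [469.66666667 231.95833333]
1 [ 561.  -308.9] [ 561.  -308.9] 41.3 [451. 244.]
22 [ 548.4 -284.5] [ 548.9 -285. ] 62.8 [442.36363636 248.86363636]
1 [ 540.2 -310.1] [ 540.2 -310.1] 40.5 [452. 253.]
3 [ 531.4 -215.3] [ 532.1 -216. ] 41.4 [411.33333333 257.66666667]
1 [ 533.2 -228.9] [ 533.2 -228.9] 41.5 [417. 257.]
1 [ 531.6 -208.3] [ 531.6 -208.3] 40.8 [408. 258.]
1 [ 528.9 -224.4] [ 528.9 -224.4] 40.1 [415. 259.]
1 [ 528.3 -242.7] [ 528.3 -242.7] 40.1 [423. 259.]
1 [ 524.1 -230.9] [ 524.1 -230.9] 40.4 [418. 261.]
1 [ 524.8 -286.1] [ 524.8 -286.1] 40.6 [442. 260.]
1 [ 520.1 -207.8] [ 520.1 -207.8] 40.1 [408. 263.]
1 [ 519.9 -212.1] [ 519.9 -212.1] 41.6 [410. 263.]
1 [ 519.1 -244.5] [ 519.1 -244.5] 40.1 [424. 263.]
3 [ 515.7 -203. ] [ 515.7 -203. ] 40.5 [406. 265.]
20 [ 511.5 -222.6] [ 511.8 -222.6] 61.7 [415.95 265.9 ]
1 [ 508.9 -200.4] [ 508.9 -
[... 891 characters left out ...]
22 [558.6 249.7] [558.4 250. ] 61.1 [207.36363636 251.31818182]
22 [483.9 256.7] [483.4 256.7] 62.5 [204.36363636 284.31818182]
17 [410.4 263.4] [410.8 263.3] 63.3 [201.17647059 316.82352941]
strip_rack [(array([ 529.1, -251.7,   -4. ]), 0.73)]
build_rack [(array([521.9, 252.8,  -1.5]), 0.7), (array([369.4, -14.8,   1.4]), 0.28)]
gear [(array([ 353.6, -300.8,   -2.9]), 0.82), (array([ 340.9, -162.3,   -4.5]), 0.81), (array([ 507.4, -222.9,   13.9]), 0.65), (array([ 7.754e+02, -1.480e+01,  1.000e-01]), 0.62)]
bearing [(array([ 551.3, -292. ,   13.5]), 0.85)]
bush [(array([ 589.9, -350.5,   14.3]), 0.58)]
collar [(array([ 474.2, -158.5,   11.2]), 0.73), (array([ 530.7, -254.5,   -3. ]), 0.34)]
```

View pics/topA.png

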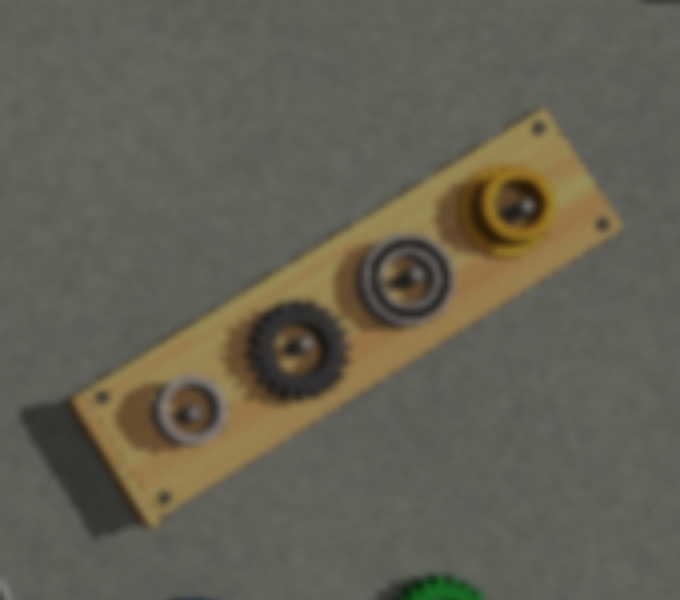

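View pics/topB.png

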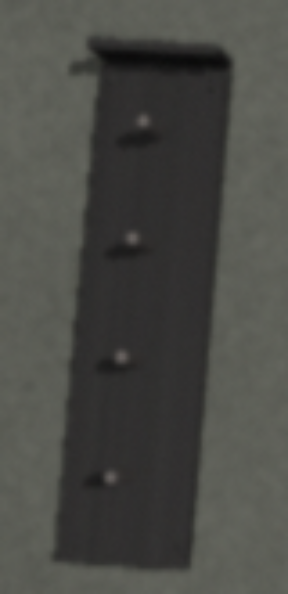

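```bash
cat >> h.py <<'E'
def pose():
    s=read_state();return s,np.array(s['eef_pos']),R.from_euler('xyz',s['eef_rot']).as_matrix()
def down(ang):  # tool x down, tool z at world angle ang (rad) in plane
    x=np.array([0,0,-1.]);z=np.array([np.cos(ang),np.sin(ang),0]);return np.stack([x,np.cross(z,x),z],1)
def plan(target,deg,step=40):
    """rows from measured pose to TCP target with tool z at deg (mod 180, nearest)"""
    s,p,M=pose()
    best=None
    for a in (deg,deg+180):
        D=down(np.radians(a));rv=R.from_matrix(M.T@D).as_rotvec()
        if best is None or np.linalg.norm(rv)<np.linalg.norm(best):best=rv
    n=max(1,int(np.ceil(max(np.linalg.norm(target-p)/step,np.degrees(np.linalg.norm(best))/7))))
    dp=(np.array(target)-p)/n;Mi=M.copy()
    print("clock",s['clock'].__round__(2),"at",p.round(1),"gap",round(s['finger_gap'],1),"F",np.round(s['wrist_force'],1),"zdeg",np.degrees(np.arctan2(M[1,2],M[0,2])).round(2),"n",n)
    # average shift in tool axes per row, per row list
    for i in range(n):
        sh=Mi.T@dp/1000
        print(i,np.r_[best/n,sh].round(4).tolist())
        Mi=Mi@R.from_rotvec(best/n).as_matrix()
E
python3 - <<'E'
from h import *
s,p,M=pose();print(M.round(3));print(camera_params("wrist")['T'].round(2))
plan(np.array([474,-158,200]),30)
E
```

```text
[[-0.     0.901  0.434]
 [ 0.     0.434 -0.901]
 [-1.     0.    -0.   ]]
[[ 4.3000e-01 -8.7000e-01 -2.3000e-01  3.0710e+02]
 [-9.0000e-01 -4.2000e-01 -1.1000e-01 -4.6278e+02]
 [-0.0000e+00  2.6000e-01 -9.7000e-01  3.8393e+02]
 [ 0.0000e+00  0.0000e+00  0.0000e+00  1.0000e+00]]
clock 0.45 at [ 238.6 -495.5  205.4] gap 94.0 F [ 0.1  0.3 -0.5] zdeg -64.28 n 13
0 [0.1151, -0.0, 0.0, 0.0004, 0.0276, -0.0155]
1 [0.1151, -0.0, 0.0, 0.0004, 0.0256, -0.0186]
2 [0.1151, -0.0, 0.0, 0.0004, 0.0233, -0.0214]
3 [0.1151, -0.0, 0.0, 0.0004, 0.0207, -0.024]
4 [0.1151, -0.0, 0.0, 0.0004, 0.0178, -0.0262]
5 [0.1151, -0.0, 0.0, 0.0004, 0.0147, -0.028]
6 [0.1151, -0.0, 0.0, 0.0004, 0.0114, -0.0295]
7 [0.1151, -0.0, 0.0, 0.0004, 0.0079, -0.0306]
8 [0.1151, -0.0, 0.0, 0.0004, 0.0043, -0.0314]
9 [0.1151, -0.0, 0.0, 0.0004, 0.0007, -0.0316]
10 [0.1151, -0.0, 0.0, 0.0004, -0.0029, -0.0315]
11 [0.1151, -0.0, 0.0, 0.0004, -0.0065, -0.031]
12 [0.1151, -0.0, 0.0, 0.0004, -0.0101, -0.03]
```

```bash
sed -i 's/for a in (deg,deg+180)/for a in (deg,)/' h.py
python3 - <<'E'
from h import *
plan(np.array([474,-158,180]),30)
E
```

```text
clock 0.45 at [ 238.6 -495.5  205.4] gap 94.0 F [ 0.1  0.3 -0.5] zdeg -64.28 n 14
0 [-0.1175, -0.0, -0.0, 0.0018, 0.0256, -0.0144]
1 [-0.1175, -0.0, -0.0, 0.0018, 0.0271, -0.0113]
2 [-0.1175, -0.0, -0.0, 0.0018, 0.0283, -0.0081]
3 [-0.1175, -0.0, -0.0, 0.0018, 0.029, -0.0047]
4 [-0.1175, -0.0, -0.0, 0.0018, 0.0294, -0.0013]
5 [-0.1175, -0.0, -0.0, 0.0018, 0.0293, 0.0022]
6 [-0.1175, -0.0, -0.0, 0.0018, 0.0288, 0.0056]
7 [-0.1175, -0.0, -0.0, 0.0018, 0.028, 0.009]
8 [-0.1175, -0.0, -0.0, 0.0018, 0.0267, 0.0122]
9 [-0.1175, -0.0, -0.0, 0.0018, 0.0251, 0.0152]
10 [-0.1175, -0.0, -0.0, 0.0018, 0.0232, 0.0181]
11 [-0.1175, -0.0, -0.0, 0.0018, 0.0209, 0.0207]
12 [-0.1175, -0.0, -0.0, 0.0018, 0.0183, 0.023]
13 [-0.1175, -0.0, -0.0, 0.0018, 0.0155, 0.025]
```

Request:
{"op": "play_rows", "data": {"motion": [-0.118, 0, 0, 0.002, 0.0256, -0.0144, -1, -0.118, 0, 0, 0.002, 0.027, -0.011, -1, -0.118, 0, 0, 0.002, 0.028, -0.008, -1, -0.118, 0, 0, 0.002, 0.029, -0.005, -1, -0.118, 0, 0, 0.002, 0.029, -0.001, -1, -0.118, 0, 0, 0.002, 0.029, 0.002, -1, -0.118, 0, 0, 0.002, 0.029, 0.006, -1, -0.118, 0, 0, 0.002, 0.028, 0.009, -1, -0.118, 0, 0, 0.002, 0.027, 0.012, -1, -0.118, 0, 0, 0.002, 0.025, 0.015, -1, -0.118, 0, 0, 0.002, 0.023, 0.018, -1, -0.118, 0, 0, 0.002, 0.021, 0.021, -1, -0.118, 0, 0, 0.002, 0.018, 0.023, -1, -0.118, 0, 0, 0.002, 0.0155, 0.025, -1], "newtons": 25}}

```text
clock: 1.85
eef_pos: [470.1, -141.1, 177.0]
eef_rot: [-1.301, 1.568, -0.71]
wrist_force: [-0.9, -1.0, -0.9]
finger_gap: 93.9
```

Run:
```python
from h import *
p,d=camera("wrist");cv2.imwrite("pics/w1.png",p)
print(read_state()['joints'].round(2))
plan(np.array([474,-158,180]),30)
```

```text
[-0.36  0.19  1.72 -0.    1.22 -0.96]
clock 1.9 at [ 471.5 -138.3  176.7] gap 93.7 F [ 0.2  1.5 -0.1] zdeg 34.37 n 1
0 [0.0762, 0.0014, 0.0019, -0.0033, -0.0177, -0.0091]
```

View pics/w1.png

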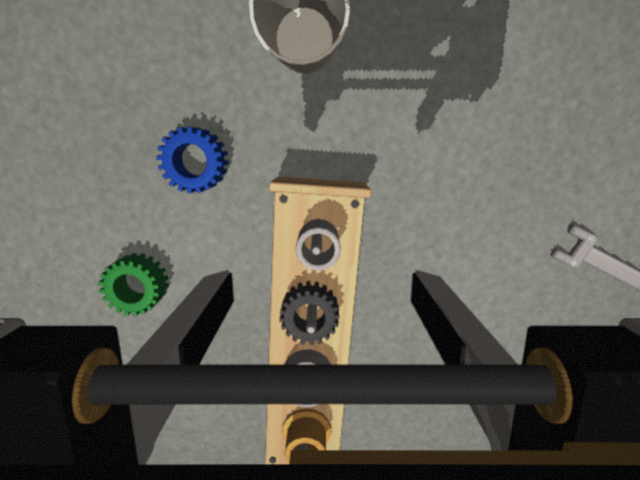

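```bash
cat >> h.py <<'E'
def ring(cam,guess,ztop,rout,n=None):
    p,d=camera(cam);W=cloud(cam,d);q=W.reshape(-1,3);
    m=(abs(q[:,2]-ztop)<5)&(np.hypot(q[:,0]-guess[0],q[:,1]-guess[1])<rout+12)
    q=q[m][:,:2]
    # robust: outer circle by enclosing + known-annulus centroid
    c,r=cv2.minEnclosingCircle(q.astype(np.float32))
    from scipy.optimize import least_squares
    rin=14.5
    f=lambda x:(lambda r:np.maximum(r-rout,0)+np.maximum(rin-r,0))(np.hypot(q[:,0]-x[0],q[:,1]-x[1]))
    s=least_squares(f,q.mean(0),loss='soft_l1')
    print("ring",cam,len(q),"enc",np.round(c,1),round(r,1),"mean",q.mean(0).round(1),"fit",s.x.round(1))
    k=np.all(np.abs(W-[guess[0],guess[1],61])<[14,14,4],axis=2)
    print("post",k.sum(),W[k].mean(0).round(1) if k.any() else None)
    cv2.imwrite("pics/%s_%s.png"%(cam,n),p)
    return p,W
E
python3 - <<'E'
from h import *
p,W=ring("wrist",(474.5,-157.6),50,20,"c1")
s=p[190:340,250:380];cv2.imwrite("pics/c1crop.png",cv2.resize(s,None,fx=4,fy=4))
_,W=ring("wrist",(511.8,-222.6),38,29,"c1b")
plan(np.array([474,-158,180]),30)
E
```

```text
ring wrist 808 enc [ 476.8 -160.3] 19.9 mean [ 476.3 -159.6] fit [ 477.4 -160.8]
post 70 [ 474.3 -159.1   58.9]
ring wrist 1776 enc [ 510.1 -225.5] 29.2 mean [ 509.4 -224.4] fit [ 510.2 -226.8]
post 56 [ 511.5 -223.7   58.9]
clock 2.0 at [ 470.  -141.1  176.8] gap 93.9 F [ 0.2  0.1 -0.7] zdeg 33.67 n 1
0 [0.064, 0.0004, 0.0021, -0.0032, -0.0163, -0.006]
```

View pics/c1crop.png

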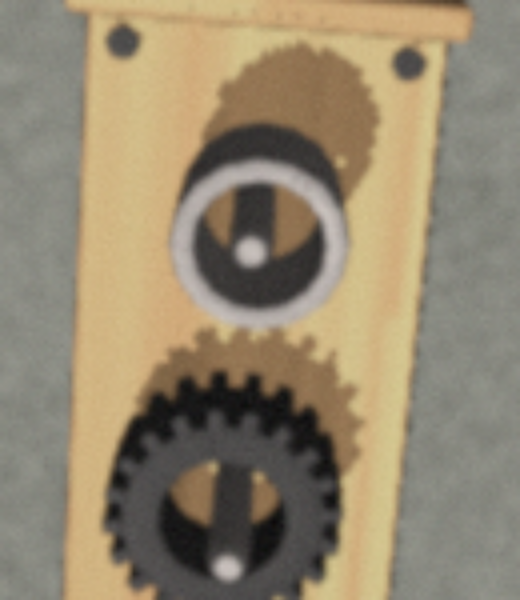

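Run:
```python
from h import *
plan(np.array([477,-160,100]),30,30)
```

```text
clock 2.0 at [ 470.  -141.1  176.8] gap 93.9 F [ 0.2  0.1 -0.7] zdeg 33.67 n 3
0 [0.0213, 0.0001, 0.0007, 0.0256, -0.0065, -0.0015]
1 [0.0213, 0.0001, 0.0007, 0.0256, -0.0065, -0.0014]
2 [0.0213, 0.0001, 0.0007, 0.0256, -0.0066, -0.0013]
```

Request:
{"op": "play_rows", "data": {"motion": [0.0213, 0, 0.0007, 0.025, -0.0065, -0.0015, -1, 0.0213, 0, 0.0007, 0.025, -0.0065, -0.0014, -1, 0.0213, 0, 0.0007, 0.025, -0.0065, -0.0013, -1, 0, 0, 0, 0, 0, 0, -1]}}

```text
clock: 2.4
eef_pos: [476.5, -163.1, 100.9]
eef_rot: [-0.918, 1.568, -0.404]
wrist_force: [0.5, 0.7, 0.8]
finger_gap: 94.1
```

Run:
```python
from h import *
plan(np.array([477,-160,18]),30,20)
```

```text
clock 2.4 at [ 476.5 -163.1  100.9] gap 94.1 F [0.5 0.7 0.8] zdeg 29.41 n 5
0 [-0.0021, 0.0004, 0.0005, 0.0166, 0.0005, 0.0004]
1 [-0.0021, 0.0004, 0.0005, 0.0166, 0.0005, 0.0004]
2 [-0.0021, 0.0004, 0.0005, 0.0166, 0.0005, 0.0004]
3 [-0.0021, 0.0004, 0.0005, 0.0166, 0.0005, 0.0004]
4 [-0.0021, 0.0004, 0.0005, 0.0166, 0.0005, 0.0004]
```

Request:
{"op": "play_rows", "data": {"motion": [-0.002, 0, 0.0005, 0.0166, 0.0005, 0.0004, -1, -0.002, 0, 0.0005, 0.0166, 0.0005, 0.0004, -1, -0.002, 0, 0.0005, 0.0166, 0.0005, 0.0004, -1, -0.002, 0, 0.0005, 0.016, 0.0005, 0.0004, -1, -0.002, 0, 0.0005, 0.01, 0.0005, 0.0004, -1, 0, 0, 0, 0.003, 0, 0, -1, 0, 0, 0, 0, 0, 0, -1]}}

```text
clock: 3.1
eef_pos: [478.7, -164.1, 27.5]
eef_rot: [-0.791, 1.562, -0.275]
wrist_force: [-0.2, -0.0, -0.4]
finger_gap: 94.2
```

Run:
```python
from h import *
plan(np.array([477,-160,18]),30,20)
```

```text
clock 3.1 at [ 478.7 -164.1   27.5] gap 94.2 F [-0.2 -0.  -0.4] zdeg 29.57 n 1
0 [-0.0075, 0.0064, 0.0065, 0.0094, 0.0045, 0.0005]
```

Request:
{"op": "play_rows", "data": {"motion": [-0.0075, 0.0064, 0.0065, 0.009, 0.0045, 0, -1, 0, 0, 0, 0, 0, 0, -1, 0, 0, 0, 0, 0, 0, 0.5, 0, 0, 0, 0, 0, 0, 1, 0, 0, 0, 0, 0, 0, 1, 0, 0, 0, 0, 0, 0, 1, 0, 0, 0, 0, 0, 0, 1, 0, 0, 0, 0, 0, 0, 1]}}

```text
clock: 3.9
eef_pos: [477.6, -160.5, 20.2]
eef_rot: [-0.995, 1.568, -0.471]
wrist_force: [0.7, -0.0, -0.3]
finger_gap: 49.4
```

Run:
```python
from h import *
plan(np.array([477,-160,100]),30,20)
```

```text
clock 3.9 at [ 477.6 -160.5   20.2] gap 49.4 F [ 0.7 -0.  -0.3] zdeg 30.02 n 4
0 [0.0001, 0.0004, 0.0006, -0.0199, 0.0001, -0.0]
1 [0.0001, 0.0004, 0.0006, -0.0199, 0.0001, -0.0]
2 [0.0001, 0.0004, 0.0006, -0.0199, 0.0001, -0.0]
3 [0.0001, 0.0004, 0.0006, -0.0199, 0.0002, -0.0001]
```

Request:
{"op": "play_rows", "data": {"motion": [0, 0, 0, 0, 0, 0, 1, 0, 0, 0, 0, 0, 0, 1, 0, 0, 0, 0, 0, 0, 1, 0, 0, 0, 0, 0, 0, 1]}}

```text
clock: 4.3
eef_pos: [477.6, -160.5, 20.2]
eef_rot: [-0.968, 1.568, -0.445]
wrist_force: [0.5, -0.8, 0.6]
finger_gap: 39.0
```

Request:
{"op": "play_rows", "data": {"motion": [0, 0, 0, -0.01, 0, 0, 1, 0, 0, 0, -0.02, 0, 0, 1, 0, 0, 0, -0.03, 0, 0, 1, 0, 0, 0, -0.03, 0, 0, 1, 0, 0, 0, -0.02, 0, 0, 1]}}

```text
clock: 4.8
eef_pos: [475.3, -159.6, 133.4]
eef_rot: [2.28, 1.567, 2.804]
wrist_force: [0.6, -0.3, -1.6]
finger_gap: 38.8
```

Run:
```python
from h import *
p,d=camera("wrist");cv2.imwrite("pics/w2.png",p)
plan(np.array([411,263.5,135]),84.8,40)
```

```text
clock 4.85 at [ 476.5 -160.   136.3] gap 38.9 F [ 0.8 -0.5  2.3] zdeg 30.02 n 11
0 [-0.0869, -0.0, 0.0, 0.0001, 0.0363, 0.0141]
1 [-0.0869, -0.0, 0.0, 0.0001, 0.035, 0.0172]
2 [-0.0869, -0.0, 0.0, 0.0001, 0.0333, 0.0202]
3 [-0.0869, -0.0, 0.0, 0.0001, 0.0315, 0.023]
4 [-0.0869, -0.0, 0.0, 0.0001, 0.0293, 0.0256]
5 [-0.0869, -0.0, 0.0, 0.0001, 0.027, 0.0281]
6 [-0.0869, -0.0, 0.0, 0.0001, 0.0245, 0.0303]
7 [-0.0869, -0.0, 0.0, 0.0001, 0.0217, 0.0323]
8 [-0.0869, -0.0, 0.0, 0.0001, 0.0188, 0.0341]
9 [-0.0869, -0.0, 0.0, 0.0001, 0.0158, 0.0356]
10 [-0.0869, -0.0, 0.0, 0.0001, 0.0127, 0.0368]
```

View pics/w2.png

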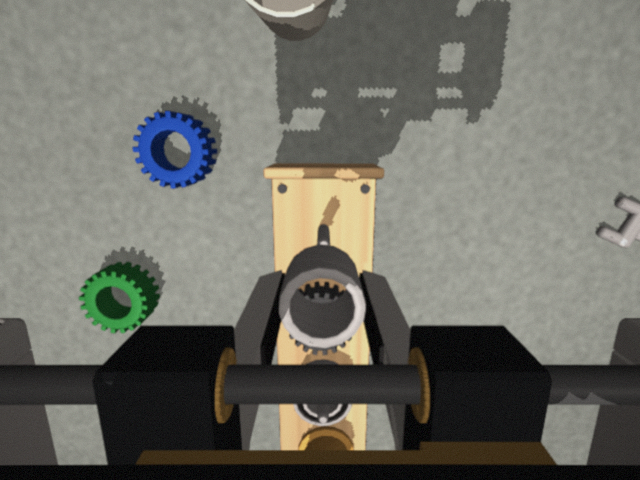

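```bash
cat >> h.py <<'E'
def held(cam,h,rout,tipoff):
    """ring of held part top (height h, TCP z - bottom = tipoff) relative to TCP in tool y,z"""
    s,p,M=pose()
    P,d=camera(cam);W=cloud(cam,d);zt=p[2]-tipoff+h
    q=W.reshape(-1,3);q=q[(abs(q[:,2]-zt)<5)&(np.hypot(q[:,0]-p[0],q[:,1]-p[1])<rout+12)]
    r=(q-p)@M;c,rr=cv2.minEnclosingCircle(r[:,1:].astype(np.float32))
    print("held n",len(q),"enc(y,z)",np.round(c,1),round(rr,1),"mean",r.mean(0).round(1))
E
python3 - <<'E'
from h import *
held("wrist",38,20,8.2)
E
```

```text
held n 3362 enc(y,z) [9.2 0. ] 30.6 mean [-27.3   3.3   0.1]
```

Request:
{"op": "play_rows", "data": {"motion": [-0.087, 0, 0, 0, 0.036, 0.014, 1, -0.087, 0, 0, 0, 0.035, 0.017, 1, -0.087, 0, 0, 0, 0.033, 0.02, 1, -0.087, 0, 0, 0, 0.0315, 0.023, 1, -0.087, 0, 0, 0, 0.029, 0.0256, 1, -0.087, 0, 0, 0, 0.027, 0.028, 1, -0.087, 0, 0, 0, 0.0245, 0.03, 1, -0.087, 0, 0, 0, 0.022, 0.032, 1, -0.087, 0, 0, 0, 0.019, 0.034, 1, -0.087, 0, 0, 0, 0.016, 0.0355, 1, -0.06, 0, 0, 0, 0.008, 0.02, 1, 0, 0, 0, 0, 0, 0, 1]}}

```text
clock: 6.1
eef_pos: [397.0, 257.4, 124.5]
eef_rot: [1.874, 1.558, -2.92]
wrist_force: [0.2, -1.1, -1.9]
finger_gap: 38.4
```

Run:
```python
from h import *
p,W=ring("wrist",(410.8,263.3),12,45,"w3")
held("wrist",38,20,8.2)
plan(np.array([411,263.5,90]),84.8,25)
print(read_state()['joints'].round(2))
```

```text
ring wrist 8077 enc [406.9 263.6] 54.2 mean [394.9 265.7] fit [403.8 262.9]
post 0 None
held n 3642 enc(y,z) [ 7.8 -0.3] 30.9 mean [-29.    2.3  -0.8]
clock 6.2 at [397.7 255.5 124.6] gap 38.9 F [-0.3 -1.  -0.8] zdeg 85.09 n 2
0 [0.0025, -0.0021, -0.0058, 0.0172, -0.0065, 0.0046]
1 [0.0025, -0.0021, -0.0058, 0.0173, -0.0064, 0.0046]
[ 0.49  0.22  1.82  0.    1.11 -0.99]
```

View pics/wrist_w3.png

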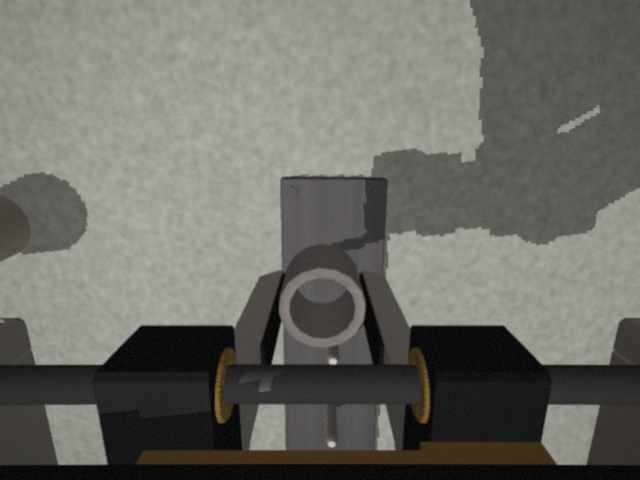

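Request:
{"op": "play_rows", "data": {"motion": [0.0025, -0.002, -0.006, 0.017, -0.0065, 0.0046, 1, 0.0025, -0.002, -0.006, 0.012, -0.0065, 0.0046, 1, 0, 0, 0, 0, 0, 0, 1, 0, 0, 0, 0, 0, 0, 1]}}

```text
clock: 6.6
eef_pos: [412.6, 260.2, 93.9]
eef_rot: [-3.136, 1.57, -1.664]
wrist_force: [0.8, 0.2, -0.6]
finger_gap: 38.6
```

Run:
```python
from h import *
plan(np.array([411,263.5,22]),84.8,15)
p,d=camera("wrist");cv2.imwrite("pics/w4.png",p)
```

```text
clock 6.6 at [412.6 260.2  93.9] gap 38.6 F [ 0.8  0.2 -0.6] zdeg 84.35 n 5
0 [-0.0016, -0.0002, 0.0, 0.0144, 0.0004, 0.0006]
1 [-0.0016, -0.0002, 0.0, 0.0144, 0.0004, 0.0006]
2 [-0.0016, -0.0002, 0.0, 0.0144, 0.0004, 0.0006]
3 [-0.0016, -0.0002, 0.0, 0.0144, 0.0004, 0.0006]
4 [-0.0016, -0.0002, 0.0, 0.0144, 0.0004, 0.0006]
```

View pics/w4.png

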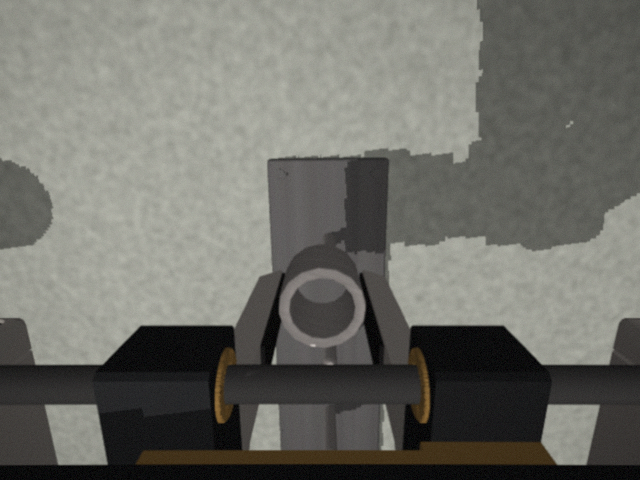

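Request:
{"op": "play_rows", "data": {"motion": [-0.002, 0, 0, 0.0144, 0.0007, 0.0012, 1, -0.002, 0, 0, 0.0144, 0.0007, 0.0012, 1, -0.002, 0, 0, 0.0144, 0.0004, 0.0006, 1, -0.001, 0, 0, 0.01, 0, 0, 1, 0, 0, 0, 0, 0, 0, 1]}}

```text
clock: 7.15
eef_pos: [412.5, 262.7, 42.1]
eef_rot: [-1.212, 1.567, 0.265]
wrist_force: [0.2, -0.3, -1.6]
finger_gap: 38.1
```

Run:
```python
from h import *
plan(np.array([411,263.5,20.5]),84.8,8)
p,d=camera("wrist");cv2.imwrite("pics/w5.png",p[220:400,200:440])
```

```text
clock 7.15 at [412.5 262.7  42.1] gap 38.1 F [ 0.2 -0.3 -1.6] zdeg 84.62 n 3
0 [-0.001, 0.0005, 0.0013, 0.0072, 0.0005, 0.0002]
1 [-0.001, 0.0005, 0.0013, 0.0072, 0.0005, 0.0002]
2 [-0.001, 0.0005, 0.0013, 0.0072, 0.0005, 0.0002]
```

View pics/w5.png

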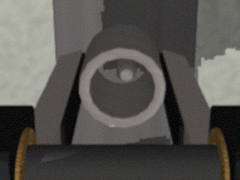

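Request:
{"op": "play_rows", "data": {"motion": [-0.001, 0, 0.001, 0.007, 0.0005, 0, 1, -0.001, 0, 0.001, 0.006, 0.0005, 0, 1, 0, 0, 0, 0.003, 0, 0, 1, 0, 0, 0, 0, 0, 0, 1, 0, 0, 0, 0, 0, 0, 1]}}

```text
clock: 7.7
eef_pos: [412.7, 263.4, 27.2]
eef_rot: [-0.933, 1.565, 0.546]
wrist_force: [-0.1, -0.6, -1.8]
finger_gap: 38.8
```

Request:
{"op": "play_rows", "data": {"motion": [0, 0, 0, 0.0015, 0, 0, 1, 0, 0, 0, 0.0, 0, 0, 1]}}

```text
clock: 7.9
eef_pos: [412.9, 263.5, 25.9]
eef_rot: [-0.942, 1.565, 0.536]
wrist_force: [0.5, -0.0, -0.6]
finger_gap: 38.9
```

Request:
{"op": "play_rows", "data": {"motion": [0, 0, 0, 0.003, 0, 0, 1, 0, 0, 0, 0.001, 0, 0, 1, 0, 0, 0, 0, 0, 0, 1]}}

```text
clock: 8.2
eef_pos: [413.0, 263.5, 21.7]
eef_rot: [-0.939, 1.564, 0.539]
wrist_force: [-0.2, -0.7, -1.3]
finger_gap: 39.0
```

Request:
{"op": "play_rows", "data": {"motion": [0, 0, 0, 0.001, 0, 0, 1, 0, 0, 0, 0, 0, 0, 1]}}

```text
clock: 8.4
eef_pos: [413.0, 263.5, 20.6]
eef_rot: [-0.943, 1.564, 0.536]
wrist_force: [0.4, 0.2, -1.0]
finger_gap: 39.2
```

Request:
{"op": "play_rows", "data": {"motion": [0, 0, 0, 0.0007, 0, 0, 1, 0, 0, 0, 0, 0, 0, 1]}}

```text
clock: 8.6
eef_pos: [413.3, 263.6, 20.4]
eef_rot: [-0.956, 1.564, 0.523]
wrist_force: [0.0, 0.3, -1.4]
finger_gap: 38.7
```

Request:
{"op": "play_rows", "data": {"motion": [0, 0, 0, 0.0007, 0, 0, 1, 0, 0, 0, 0, 0, 0, 1]}}

```text
clock: 8.8
eef_pos: [413.5, 263.7, 20.4]
eef_rot: [-0.974, 1.563, 0.505]
wrist_force: [-0.5, -0.8, -1.4]
finger_gap: 39.0
```

Request:
{"op": "play_rows", "data": {"motion": [0, 0, 0, 0.0012, 0, 0, 1, 0, 0, 0, 0, 0, 0, 1]}}

```text
clock: 9.0
eef_pos: [413.9, 263.9, 20.4]
eef_rot: [-1.002, 1.562, 0.477]
wrist_force: [0.1, 0.5, -2.0]
finger_gap: 38.4
```

Request:
{"op": "play_rows", "data": {"motion": [0, 0, 0, 0, 0, 0, 0.0, 0, 0, 0, 0, 0, 0, -0.5, 0, 0, 0, 0, 0, 0, -0.5, 0, 0, 0, 0, 0, 0, -0.5, 0, 0, 0, 0, 0, 0, -0.5]}}

```text
clock: 9.5
eef_pos: [414.0, 263.9, 20.0]
eef_rot: [-0.995, 1.562, 0.484]
wrist_force: [0.2, 0.4, 0.7]
finger_gap: 70.0
```

Request:
{"op": "play_rows", "data": {"motion": [0, 0, 0, -0.012, 0, 0, -1, 0, 0, 0, -0.03, 0, 0, -1, 0, 0, 0, -0.035, 0, 0, -1, 0, 0, 0, -0.035, 0, 0, -1, 0, 0, 0, -0.02, 0, 0, -1]}}

```text
clock: 10.0
eef_pos: [411.5, 262.6, 157.3]
eef_rot: [-1.005, 1.567, 0.474]
wrist_force: [0.5, -0.1, -0.6]
finger_gap: 94.4
```

Run:
```python
from h import *
p,d=camera("wrist");cv2.imwrite("pics/w6.png",p)
ring("wrist",(411,263.5),50,20,"x")
plan(np.array([510,-226,130]),30,40)
```

```text
ring wrist 896 enc [412.5 263.5] 20.0 mean [411.6 263.5] fit [414.  263.1]
post 25 [409.5 264.6  57.5]
clock 10.1 at [412.1 262.9 157.4] gap 93.8 F [-0.   0.8  0. ] zdeg 84.75 n 13
0 [0.0735, 0.0004, 0.0003, 0.002, -0.0109, -0.0368]
1 [0.0735, 0.0004, 0.0003, 0.0021, -0.0136, -0.0359]
2 [0.0735, 0.0004, 0.0003, 0.0021, -0.0162, -0.0348]
3 [0.0735, 0.0004, 0.0003, 0.0021, -0.0187, -0.0335]
4 [0.0735, 0.0004, 0.0003, 0.0021, -0.0211, -0.032]
5 [0.0735, 0.0004, 0.0003, 0.0021, -0.0234, -0.0304]
6 [0.0735, 0.0004, 0.0003, 0.0021, -0.0256, -0.0286]
7 [0.0735, 0.0004, 0.0003, 0.0021, -0.0276, -0.0266]
8 [0.0735, 0.0004, 0.0003, 0.0021, -0.0295, -0.0245]
9 [0.0735, 0.0004, 0.0003, 0.0021, -0.0312, -0.0223]
10 [0.0735, 0.0004, 0.0003, 0.0021, -0.0328, -0.0199]
11 [0.0735, 0.0004, 0.0003, 0.0021, -0.0341, -0.0175]
12 [0.0735, 0.0004, 0.0003, 0.0021, -0.0353, -0.0149]
```

View pics/w6.png

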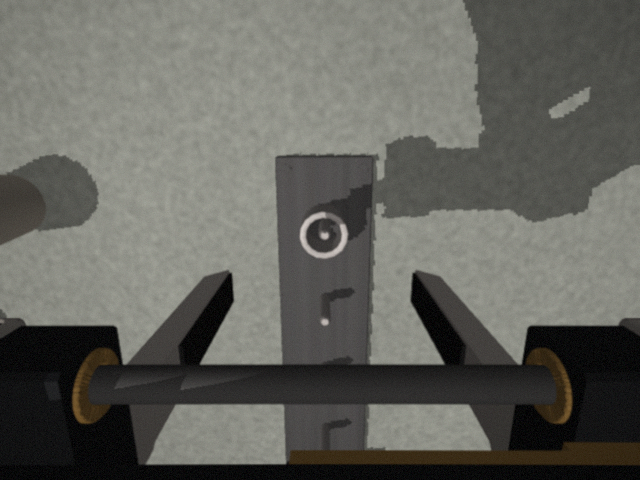

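Request:
{"op": "play_rows", "data": {"motion": [0.0735, 0, 0, 0.001, -0.011, -0.037, -1, 0.0735, 0, 0, 0.002, -0.0136, -0.036, -1, 0.0735, 0, 0, 0.002, -0.016, -0.035, -1, 0.0735, 0, 0, 0.002, -0.0187, -0.0335, -1, 0.0735, 0, 0, 0.002, -0.021, -0.032, -1, 0.0735, 0, 0, 0.002, -0.0234, -0.03, -1, 0.0735, 0, 0, 0.002, -0.0256, -0.0286, -1, 0.0735, 0, 0, 0.002, -0.0276, -0.0266, -1, 0.0735, 0, 0, 0.002, -0.0295, -0.0245, -1, 0.0735, 0, 0, 0.002, -0.031, -0.022, -1, 0.0735, 0, 0, 0.002, -0.033, -0.02, -1, 0.06, 0, 0, 0.002, -0.026, -0.013, -1, 0.03, 0, 0, 0.002, -0.01, -0.004, -1, 0, 0, 0, 0, 0, 0, -1, 0, 0, 0, 0, 0, 0, -1]}}

```text
clock: 11.6
eef_pos: [494.0, -206.8, 123.2]
eef_rot: [1.602, 1.563, 2.149]
wrist_force: [0.2, 0.8, 0.3]
finger_gap: 94.4
```

Run:
```python
from h import *
ring("wrist",(511.8,-222.6),38,29,"g")
plan(np.array([510,-226,90]),30,25)
```

```text
ring wrist 2787 enc [ 511.7 -223.9] 29.4 mean [ 510.8 -223. ] fit [ 511.5 -225. ]
post 95 [ 512.5 -222.1   58.9]
clock 11.65 at [ 494.  -206.5  123.3] gap 94.1 F [-0.3 -0.6 -0.6] zdeg 31.38 n 2
0 [0.0121, -0.0002, -0.0041, 0.0165, -0.0126, 0.0018]
1 [0.0121, -0.0002, -0.0041, 0.0166, -0.0125, 0.0019]
```

View pics/wrist_g.png

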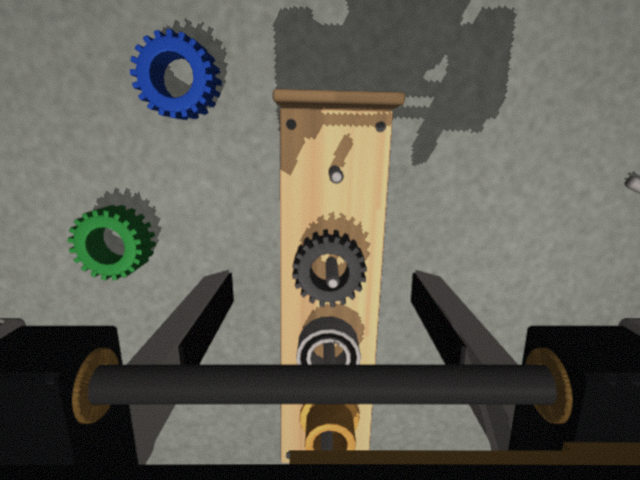

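Request:
{"op": "play_rows", "data": {"motion": [0.012, 0, -0.004, 0.016, -0.012, 0.003, -1, 0.012, 0, -0.004, 0.016, -0.0115, 0.002, -1, 0, 0, 0, 0, 0, 0, -1]}}

```text
clock: 11.95
eef_pos: [511.3, -220.5, 91.5]
eef_rot: [-1.026, 1.569, -0.496]
wrist_force: [0.9, 1.0, -0.3]
finger_gap: 94.0
```

Run:
```python
from h import *
plan(np.array([511,-224.8,16]),30,20)
```

```text
clock 11.95 at [ 511.3 -220.5   91.5] gap 94.0 F [ 0.9  1.  -0.3] zdeg 30.38 n 4
0 [0.0017, 0.0002, 0.0003, 0.0189, -0.0009, -0.0006]
1 [0.0017, 0.0002, 0.0003, 0.0189, -0.0009, -0.0006]
2 [0.0017, 0.0002, 0.0003, 0.0189, -0.0009, -0.0006]
3 [0.0017, 0.0002, 0.0003, 0.0189, -0.0009, -0.0006]
```

Request:
{"op": "play_rows", "data": {"motion": [0.0017, 0, 0, 0.0185, -0.0009, -0.0006, -1, 0.0017, 0, 0, 0.0185, -0.0009, -0.0006, -1, 0.0017, 0, 0, 0.0155, -0.0009, -0.0006, -1, 0, 0, 0, 0.01, 0, 0, -1, 0, 0, 0, 0.003, 0, 0, -1, 0, 0, 0, 0, 0, 0, -1]}}

```text
clock: 12.55
eef_pos: [512.3, -218.3, 29.0]
eef_rot: [-0.876, 1.566, -0.34]
wrist_force: [0.8, -0.0, 0.7]
finger_gap: 93.8
```

Run:
```python
from h import *
plan(np.array([511,-224.8,15.5]),30,20)
```

```text
clock 12.55 at [ 512.3 -218.3   29. ] gap 93.8 F [ 0.8 -0.   0.7] zdeg 30.69 n 1
0 [0.0121, 0.0033, 0.0039, 0.0135, -0.0049, -0.0045]
```

Request:
{"op": "play_rows", "data": {"motion": [0.012, 0.003, 0.004, 0.009, -0.0049, -0.0045, -1, 0, 0, 0, 0.003, 0, 0, -1, 0, 0, 0, 0, 0, 0, 0.6]}}

```text
clock: 12.85
eef_pos: [511.6, -225.4, 17.8]
eef_rot: [-0.827, 1.569, -0.304]
wrist_force: [-0.1, 0.2, -0.3]
finger_gap: 89.1
```

Run:
```python
from h import *
plan(np.array([511,-224.8,15.5]),30,20)
```

```text
clock 12.85 at [ 511.6 -225.4   17.8] gap 89.1 F [-0.1  0.2 -0.3] zdeg 29.98 n 1
0 [-0.0004, 0.0014, 0.0016, 0.0023, 0.0008, -0.0002]
```

Request:
{"op": "play_rows", "data": {"motion": [0, 0.001, 0.0016, 0.002, 0.0008, 0, 1, 0, 0, 0, 0, 0, 0, 1, 0, 0, 0, 0, 0, 0, 1, 0, 0, 0, 0, 0, 0, 1, 0, 0, 0, 0, 0, 0, 1, 0, 0, 0, 0, 0, 0, 1, 0, 0, 0, 0, 0, 0, 1]}}

```text
clock: 13.55
eef_pos: [511.3, -224.9, 16.1]
eef_rot: [-0.557, 1.57, -0.034]
wrist_force: [0.2, 0.4, -1.9]
finger_gap: 57.9
```

Request:
{"op": "play_rows", "data": {"motion": [0, 0, 0, 0, 0, 0, 1, 0, 0, 0, -0.01, 0, 0, 1, 0, 0, 0, -0.02, 0, 0, 1, 0, 0, 0, -0.03, 0, 0, 1, 0, 0, 0, -0.03, 0, 0, 1, 0, 0, 0, -0.02, 0, 0, 1], "newtons": 32}}

```text
clock: 14.15
eef_pos: [509.2, -223.7, 128.7]
eef_rot: [2.073, 1.564, 2.596]
wrist_force: [0.1, -0.1, -3.8]
finger_gap: 57.8
```

Run:
```python
from h import *
p,d=camera("wrist");cv2.imwrite("pics/w7.png",p)
plan(np.array([484,257.5,135]),84.8,40)
```

```text
clock 14.2 at [ 510.3 -224.3  131.7] gap 57.7 F [ 1.  -0.1  1.4] zdeg 29.97 n 13
0 [-0.0736, 0.0, -0.0002, -0.0002, 0.0331, 0.0168]
1 [-0.0736, 0.0, -0.0002, -0.0002, 0.0318, 0.0192]
2 [-0.0736, 0.0, -0.0002, -0.0002, 0.0303, 0.0214]
3 [-0.0736, 0.0, -0.0002, -0.0002, 0.0286, 0.0236]
4 [-0.0736, 0.0, -0.0002, -0.0002, 0.0268, 0.0257]
5 [-0.0736, 0.0, -0.0002, -0.0002, 0.0249, 0.0276]
6 [-0.0736, 0.0, -0.0002, -0.0002, 0.0228, 0.0293]
7 [-0.0736, 0.0, -0.0002, -0.0002, 0.0206, 0.0309]
8 [-0.0736, 0.0, -0.0002, -0.0002, 0.0182, 0.0323]
9 [-0.0736, 0.0, -0.0002, -0.0002, 0.0158, 0.0336]
10 [-0.0736, 0.0, -0.0002, -0.0002, 0.0133, 0.0347]
11 [-0.0736, 0.0, -0.0002, -0.0002, 0.0107, 0.0355]
12 [-0.0736, 0.0, -0.0002, -0.0003, 0.0081, 0.0362]
```

View pics/w7.png

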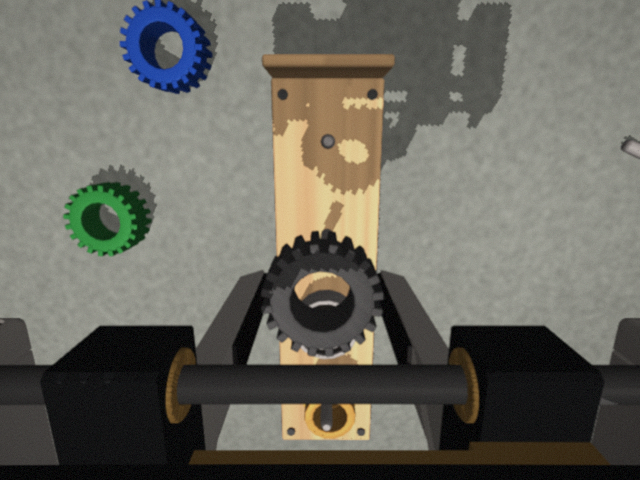

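Request:
{"op": "play_rows", "data": {"motion": [-0.073, 0, 0, -0.002, 0.033, 0.017, 1, -0.0736, 0, 0, -0.002, 0.032, 0.019, 1, -0.0736, 0, 0, -0.001, 0.03, 0.0214, 1, -0.0736, 0, 0, -0.001, 0.0286, 0.0236, 1, -0.0736, 0, 0, -0.001, 0.027, 0.0257, 1, -0.0736, 0, 0, -0.001, 0.025, 0.0276, 1, -0.0736, 0, 0, -0.001, 0.023, 0.0293, 1, -0.0736, 0, 0, -0.001, 0.0206, 0.031, 1, -0.0736, 0, 0, -0.001, 0.018, 0.0323, 1, -0.0736, 0, 0, -0.001, 0.016, 0.0336, 1, -0.0736, 0, 0, 0, 0.013, 0.034, 1, -0.06, 0, 0, 0, 0.01, 0.025, 1, -0.03, 0, 0, 0, 0.003, 0.01, 1, 0, 0, 0, 0, 0, 0, 1, 0, 0, 0, 0, 0, 0, 1]}}

```text
clock: 15.7
eef_pos: [472.1, 235.2, 142.5]
eef_rot: [1.686, 1.567, -3.141]
wrist_force: [1.1, -0.7, -3.5]
finger_gap: 57.6
```

Run:
```python
from h import *
p,d=camera("wrist");cv2.imwrite("pics/w8.png",p)
plan(np.array([484,257.5,82]),84.8,20)
```

```text
clock 15.75 at [472.1 234.9 142.5] gap 58.1 F [-0.7  0.1 -2.4] zdeg 83.4 n 4
0 [-0.0061, -0.0001, -0.0011, 0.0151, -0.0024, 0.006]
1 [-0.0061, -0.0001, -0.0011, 0.0151, -0.0024, 0.0059]
2 [-0.0061, -0.0001, -0.0011, 0.0151, -0.0024, 0.0059]
3 [-0.0061, -0.0001, -0.0011, 0.0151, -0.0024, 0.0059]
```

View pics/w8.png

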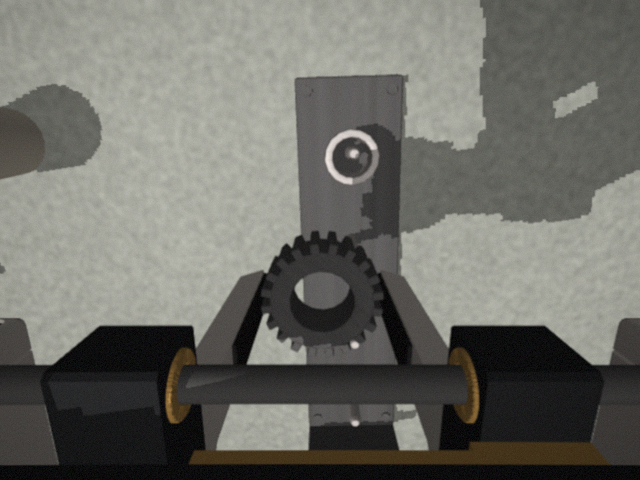

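Request:
{"op": "play_rows", "data": {"motion": [-0.006, 0, -0.001, 0.013, -0.003, 0.006, 1, -0.006, 0, -0.001, 0.015, -0.0024, 0.006, 1, -0.006, 0, -0.001, 0.015, -0.0024, 0.006, 1, -0.006, 0, -0.001, 0.012, -0.0024, 0.006, 1, 0, 0, 0, 0, 0, 0, 1, 0, 0, 0, 0, 0, 0, 1]}}

```text
clock: 16.35
eef_pos: [486.4, 256.0, 80.8]
eef_rot: [2.355, 1.568, -2.454]
wrist_force: [0.1, 0.5, -2.1]
finger_gap: 58.1
```

Run:
```python
from h import *
plan(np.array([484,257.3,70]),84.8,20)
```

```text
clock 16.35 at [486.4 256.   80.8] gap 58.1 F [ 0.1  0.5 -2.1] zdeg 84.49 n 1
0 [-0.0053, -0.002, -0.0021, 0.0108, 0.0025, 0.0011]
```

Request:
{"op": "play_rows", "data": {"motion": [-0.005, -0.002, -0.002, 0.01, 0.0025, 0.001, 1, 0, 0, 0, 0.015, 0, 0, 1, 0, 0, 0, 0.008, 0, 0, 1, 0, 0, 0, 0, 0, 0, 1]}}

```text
clock: 16.75
eef_pos: [484.0, 257.2, 46.8]
eef_rot: [-1.002, 1.568, 0.478]
wrist_force: [0.2, -0.5, -3.1]
finger_gap: 58.1
```

Run:
```python
from h import *
p,d=camera("wrist");cv2.imwrite("pics/w9.png",p[100:400,170:470])
plan(np.array([484,257.3,19]),84.8,10)
```

```text
clock 16.8 at [484.2 257.3  47.3] gap 57.6 F [-0.8  0.7 -2.5] zdeg 84.79 n 3
0 [-0.0001, 0.0005, 0.0009, 0.0094, 0.0001, -0.0]
1 [-0.0001, 0.0005, 0.0009, 0.0094, 0.0001, -0.0]
2 [-0.0001, 0.0005, 0.0009, 0.0094, 0.0001, 0.0]
```

View pics/w9.png

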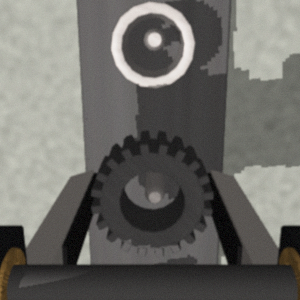

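Request:
{"op": "play_rows", "data": {"motion": [0, 0.0005, 0.001, 0.0094, 0, 0, 1, 0, 0.0005, 0.001, 0.0094, 0, 0, 1, 0, 0, 0, 0.006, 0, 0, 1, 0, 0, 0, 0.002, 0, 0, 1, 0, 0, 0, 0, 0, 0, 1]}}

```text
clock: 17.3
eef_pos: [484.9, 257.5, 19.3]
eef_rot: [-0.971, 1.568, 0.509]
wrist_force: [0.9, 0.3, -3.9]
finger_gap: 58.1
```

Request:
{"op": "play_rows", "data": {"motion": [0, 0, 0, 0.0015, 0, 0, 1, 0, 0, 0, 0.001, 0, 0, 1, 0, 0, 0, 0, 0, 0, 1]}}

```text
clock: 17.6
eef_pos: [485.1, 257.6, 17.1]
eef_rot: [-0.991, 1.568, 0.489]
wrist_force: [-0.2, 0.4, -2.6]
finger_gap: 57.7
```

Request:
{"op": "play_rows", "data": {"motion": [0, 0, 0, 0.001, 0, 0, 1, 0, 0, 0, 0, 0, 0, 1]}}

```text
clock: 17.8
eef_pos: [485.3, 257.7, 16.3]
eef_rot: [-0.999, 1.567, 0.481]
wrist_force: [-0.5, 1.0, -2.9]
finger_gap: 57.9
```

Request:
{"op": "play_rows", "data": {"motion": [0, 0, 0, 0.001, 0, 0, 1, 0, 0, 0, 0, 0, 0, 1]}}

```text
clock: 18.0
eef_pos: [485.6, 257.8, 16.3]
eef_rot: [-1.029, 1.566, 0.451]
wrist_force: [1.2, 0.5, -3.1]
finger_gap: 57.5
```

Request:
{"op": "play_rows", "data": {"motion": [0, 0, 0, 0.002, 0, 0, 1, 0, 0, 0, 0, 0, 0, 1]}}

```text
clock: 18.2
eef_pos: [486.1, 258.0, 16.4]
eef_rot: [-1.071, 1.565, 0.409]
wrist_force: [0.2, 0.0, -2.5]
finger_gap: 58.0
```

Request:
{"op": "play_rows", "data": {"motion": [0, 0, 0, 0, 0, 0, -0.5, 0, 0, 0, 0, 0, 0, -0.7, 0, 0, 0, 0, 0, 0, -0.7, 0, 0, 0, 0, 0, 0, -0.7, 0, 0, 0, 0, 0, 0, -0.7]}}

```text
clock: 18.7
eef_pos: [486.6, 258.3, 16.5]
eef_rot: [-1.06, 1.563, 0.42]
wrist_force: [1.1, 0.1, -0.6]
finger_gap: 79.7
```

Request:
{"op": "play_rows", "data": {"motion": [0, 0, 0, -0.012, 0, 0, -1, 0, 0, 0, -0.03, 0, 0, -1, 0, 0, 0, -0.035, 0, 0, -1, 0, 0, 0, -0.035, 0, 0, -1, 0, 0, 0, -0.02, 0, 0, -1]}}

```text
clock: 19.2
eef_pos: [484.3, 257.2, 153.5]
eef_rot: [-1.056, 1.568, 0.424]
wrist_force: [-0.4, -0.7, 0.2]
finger_gap: 94.0
```

Run:
```python
from h import *
p,d=camera("wrist");cv2.imwrite("pics/w10.png",p)
ring("wrist",(484,257),38,29,"x")
plan(np.array([550,-288,140]),30,40)
```

```text
ring wrist 2206 enc [485.6 257.6] 29.1 mean [484.6 257.7] fit [486.8 257.4]
post 22 [484.  258.1  57.5]
clock 19.3 at [484.9 257.5 153.8] gap 94.1 F [-0.5 -0.9 -0.2] zdeg 84.8 n 14
0 [0.0683, 0.0003, 0.0002, 0.0009, -0.0082, -0.0384]
1 [0.0683, 0.0003, 0.0002, 0.0009, -0.0108, -0.0377]
2 [0.0683, 0.0003, 0.0002, 0.0009, -0.0133, -0.0369]
3 [0.0683, 0.0003, 0.0002, 0.001, -0.0158, -0.0359]
4 [0.0683, 0.0003, 0.0002, 0.001, -0.0182, -0.0348]
5 [0.0683, 0.0003, 0.0002, 0.001, -0.0205, -0.0334]
6 [0.0683, 0.0003, 0.0002, 0.001, -0.0228, -0.032]
7 [0.0683, 0.0003, 0.0002, 0.001, -0.0249, -0.0303]
8 [0.0683, 0.0003, 0.0002, 0.001, -0.0269, -0.0286]
9 [0.0683, 0.0003, 0.0002, 0.001, -0.0288, -0.0266]
10 [0.0683, 0.0003, 0.0002, 0.001, -0.0306, -0.0246]
11 [0.0683, 0.0003, 0.0002, 0.001, -0.0322, -0.0225]
12 [0.0683, 0.0003, 0.0002, 0.001, -0.0336, -0.0202]
13 [0.0683, 0.0003, 0.0002, 0.001, -0.0349, -0.0179]
```

View pics/w10.png

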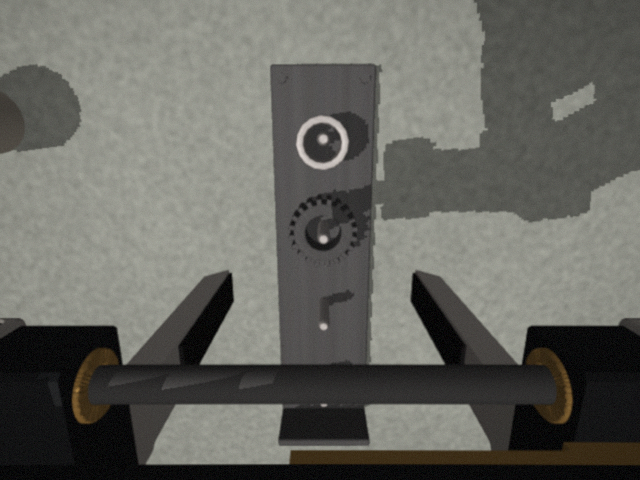

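Request:
{"op": "play_rows", "data": {"motion": [0.068, 0, 0, 0, -0.008, -0.038, -1, 0.0683, 0, 0, 0, -0.011, -0.0377, -1, 0.0683, 0, 0, 0, -0.0133, -0.037, -1, 0.0683, 0, 0, 0, -0.016, -0.036, -1, 0.0683, 0, 0, 0, -0.018, -0.035, -1, 0.0683, 0, 0, 0, -0.0205, -0.0334, -1, 0.0683, 0, 0, 0, -0.023, -0.032, -1, 0.0683, 0, 0, 0, -0.025, -0.03, -1, 0.0683, 0, 0, 0, -0.027, -0.0286, -1, 0.0683, 0, 0, 0, -0.029, -0.0266, -1, 0.0683, 0, 0, 0, -0.0306, -0.0246, -1, 0.0683, 0, 0, 0, -0.032, -0.0225, -1, 0.0683, 0, 0, 0, -0.033, -0.02, -1, 0.05, 0, 0, 0, -0.022, -0.01, -1, 0.02, 0, 0, 0, -0.01, -0.004, -1, 0, 0, 0, 0, 0, 0, -1, 0, 0, 0, 0, 0, 0, -1]}}

```text
clock: 21.0
eef_pos: [538.5, -303.0, 142.7]
eef_rot: [1.962, 1.559, 2.449]
wrist_force: [-0.1, -0.2, 0.2]
finger_gap: 94.1
```

Run:
```python
from h import *
ring("wrist",(549.5,-286.5),36,27,"b")
plan(np.array([549.5,-288,90]),30,25)
```

```text
ring wrist 2420 enc [ 550.6 -288.8] 27.2 mean [ 550.3 -288.3] fit [ 551.  -289.5]
post 96 [ 550.1 -287.4   58.9]
clock 21.05 at [ 538.5 -302.7  142.8] gap 93.9 F [-0.2  0.4  0.1] zdeg 27.91 n 3
0 [-0.0122, -0.0014, -0.0035, 0.0176, 0.0024, 0.0056]
1 [-0.0122, -0.0014, -0.0035, 0.0176, 0.0024, 0.0056]
2 [-0.0122, -0.0014, -0.0035, 0.0176, 0.0024, 0.0056]
```

View pics/wrist_b.png

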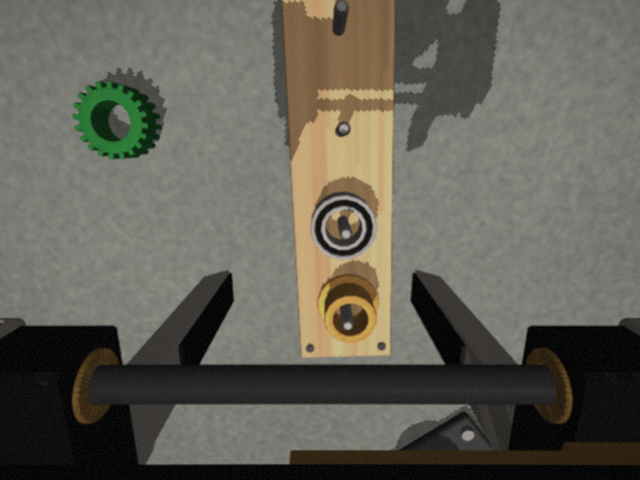

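Bearing at (344,225), brass bush at (350,315). Bearing centre ≈ (550.5, −288.8).

Request:
{"op": "play_rows", "data": {"motion": [-0.0122, -0.001, -0.0035, 0.017, 0.0024, 0.0056, -1, -0.0122, -0.001, -0.0035, 0.017, 0.0024, 0.0056, -1, -0.0122, -0.001, -0.0035, 0.014, 0.0024, 0.0056, -1, 0, 0, 0, 0, 0, 0, -1, 0, 0, 0, 0, 0, 0, -1]}}

```text
clock: 21.55
eef_pos: [550.9, -282.0, 95.3]
eef_rot: [-1.514, 1.569, -0.98]
wrist_force: [0.1, -0.1, 0.4]
finger_gap: 94.0
```

Run:
```python
from h import *
plan(np.array([550.5,-288.8,20]),30,20)
```

```text
clock 21.55 at [ 550.9 -282.    95.3] gap 94.0 F [ 0.1 -0.1  0.4] zdeg 30.63 n 4
0 [0.0028, 0.0, 0.0005, 0.0188, -0.0014, -0.001]
1 [0.0028, 0.0, 0.0005, 0.0188, -0.0014, -0.001]
2 [0.0028, 0.0, 0.0005, 0.0188, -0.0014, -0.001]
3 [0.0028, 0.0, 0.0005, 0.0188, -0.0014, -0.0009]
```

Request:
{"op": "play_rows", "data": {"motion": [0.003, 0, 0, 0.018, -0.003, -0.002, -1, 0.003, 0, 0, 0.018, -0.003, -0.002, -1, 0.003, 0, 0, 0.017, -0.002, -0.001, -1, 0, 0, 0, 0.01, 0, 0, -1, 0, 0, 0, 0.004, 0, 0, -1, 0, 0, 0, 0, 0, 0, -1]}}

```text
clock: 22.15
eef_pos: [552.7, -291.7, 30.8]
eef_rot: [-1.14, 1.563, -0.613]
wrist_force: [0.8, -0.5, -0.5]
finger_gap: 94.0
```

Run:
```python
from h import *
plan(np.array([550.5,-288.8,15.5]),30,20)
```

```text
clock 22.15 at [ 552.7 -291.7   30.8] gap 94.0 F [ 0.8 -0.5 -0.5] zdeg 30.2 n 1
0 [0.0035, 0.0033, 0.0072, 0.0153, 0.0037, -0.0004]
```

Request:
{"op": "play_rows", "data": {"motion": [0.0035, 0.003, 0.007, 0.01, 0.0037, 0, -1, 0, 0, 0, 0.003, 0, 0, -0.5, 0, 0, 0, 0, 0, 0, 0]}}

```text
clock: 22.45
eef_pos: [551.3, -288.4, 18.0]
eef_rot: [-0.875, 1.569, -0.351]
wrist_force: [0.5, -0.6, 0.3]
finger_gap: 81.5
```

Run:
```python
from h import *
plan(np.array([550.5,-288.8,15.5]),30,20)
```

```text
clock 22.45 at [ 551.3 -288.4   18. ] gap 81.5 F [ 0.5 -0.6  0.3] zdeg 30.0 n 1
0 [-0.0001, 0.001, 0.0011, 0.0025, 0.0, -0.0009]
```

Request:
{"op": "play_rows", "data": {"motion": [0, 0.001, 0.001, 0.0025, 0, -0.001, 1, 0, 0, 0, 0, 0, 0, 1, 0, 0, 0, 0, 0, 0, 1, 0, 0, 0, 0, 0, 0, 1, 0, 0, 0, 0, 0, 0, 1, 0, 0, 0, 0, 0, 0, 1]}}

```text
clock: 23.05
eef_pos: [550.6, -289.1, 15.9]
eef_rot: [-1.206, 1.57, -0.683]
wrist_force: [-0.3, 0.2, -2.1]
finger_gap: 52.5
```

Request:
{"op": "play_rows", "data": {"motion": [0, 0, 0, 0, 0, 0, 1]}}

```text
clock: 23.15
eef_pos: [550.6, -289.0, 15.9]
eef_rot: [-1.206, 1.57, -0.683]
wrist_force: [0.7, -1.0, -0.2]
finger_gap: 53.0
```

Request:
{"op": "play_rows", "data": {"motion": [0, 0, 0, -0.01, 0, 0, 1, 0, 0, 0, -0.02, 0, 0, 1, 0, 0, 0, -0.03, 0, 0, 1, 0, 0, 0, -0.03, 0, 0, 1, 0, 0, 0, -0.02, 0, 0, 1]}}

```text
clock: 23.65
eef_pos: [548.8, -288.0, 128.4]
eef_rot: [2.105, 1.565, 2.629]
wrist_force: [-0.3, -0.9, -1.6]
finger_gap: 53.0
```

Run:
```python
from h import *
p,d=camera("wrist");cv2.imwrite("pics/w11.png",p)
plan(np.array([559,250.5,135]),84.8,40)
```

```text
clock 23.7 at [ 549.9 -288.6  131.7] gap 53.0 F [ 0.9 -1.   2.1] zdeg 30.0 n 14
0 [-0.0683, -0.0, -0.0001, -0.0002, 0.033, 0.0198]
1 [-0.0683, -0.0, -0.0001, -0.0002, 0.0316, 0.022]
2 [-0.0683, -0.0, -0.0001, -0.0002, 0.03, 0.0241]
3 [-0.0683, -0.0, -0.0001, -0.0002, 0.0283, 0.0261]
4 [-0.0683, -0.0, -0.0001, -0.0002, 0.0264, 0.028]
5 [-0.0683, -0.0, -0.0001, -0.0002, 0.0245, 0.0297]
6 [-0.0683, -0.0, -0.0001, -0.0002, 0.0224, 0.0313]
7 [-0.0683, -0.0, -0.0001, -0.0002, 0.0202, 0.0328]
8 [-0.0683, -0.0, -0.0001, -0.0002, 0.0179, 0.0341]
9 [-0.0683, -0.0, -0.0001, -0.0002, 0.0155, 0.0352]
10 [-0.0683, -0.0, -0.0001, -0.0002, 0.0131, 0.0362]
11 [-0.0683, -0.0, -0.0001, -0.0002, 0.0106, 0.037]
12 [-0.0683, -0.0, -0.0001, -0.0002, 0.008, 0.0377]
13 [-0.0683, -0.0, -0.0001, -0.0002, 0.0055, 0.0381]
```

View pics/w11.png

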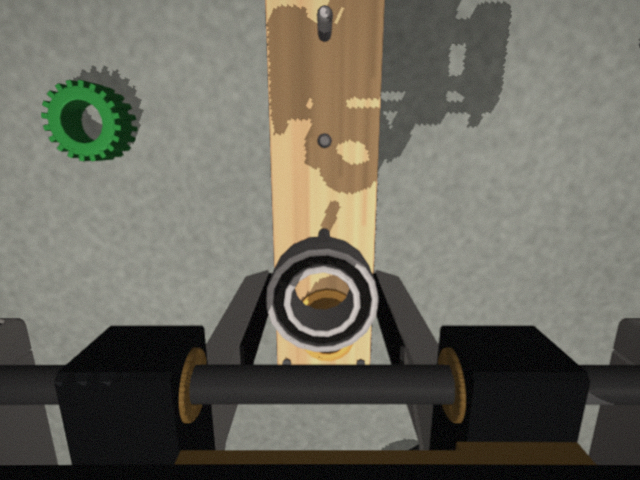

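Request:
{"op": "play_rows", "data": {"motion": [-0.068, 0, 0, -0.002, 0.033, 0.02, 1, -0.0683, 0, 0, -0.001, 0.0316, 0.022, 1, -0.0683, 0, 0, -0.001, 0.03, 0.024, 1, -0.0683, 0, 0, -0.001, 0.028, 0.026, 1, -0.0683, 0, 0, -0.001, 0.0264, 0.028, 1, -0.0683, 0, 0, -0.001, 0.0245, 0.03, 1, -0.0683, 0, 0, -0.001, 0.0224, 0.031, 1, -0.0683, 0, 0, -0.001, 0.02, 0.033, 1, -0.0683, 0, 0, -0.001, 0.018, 0.034, 1, -0.0683, 0, 0, -0.001, 0.0155, 0.035, 1, -0.0683, 0, 0, 0, 0.013, 0.036, 1, -0.0683, 0, 0, 0, 0.0106, 0.036, 1, -0.055, 0, 0, 0, 0.008, 0.025, 1, -0.03, 0, 0, 0, 0.002, 0.01, 1, 0, 0, 0, 0, 0, 0, 1, 0, 0, 0, 0, 0, 0, 1]}}

```text
clock: 25.3
eef_pos: [545.0, 225.8, 141.2]
eef_rot: [2.223, 1.568, -2.598]
wrist_force: [0.0, -1.1, -2.6]
finger_gap: 52.8
```

Run:
```python
from h import *
plan(np.array([559,250.5,82]),84.8,20)
```

```text
clock 25.3 at [545.  225.8 141.2] gap 52.8 F [ 0.  -1.1 -2.6] zdeg 83.77 n 4
0 [-0.0045, -0.0004, -0.0006, 0.0148, -0.0028, 0.0066]
1 [-0.0045, -0.0004, -0.0006, 0.0148, -0.0029, 0.0065]
2 [-0.0045, -0.0004, -0.0006, 0.0148, -0.0029, 0.0065]
3 [-0.0045, -0.0004, -0.0006, 0.0148, -0.0029, 0.0065]
```

Request:
{"op": "play_rows", "data": {"motion": [-0.0045, 0, 0, 0.013, -0.003, 0.0066, 1, -0.0045, 0, 0, 0.015, -0.003, 0.0066, 1, -0.0045, 0, 0, 0.015, -0.003, 0.0065, 1, -0.0045, 0, 0, 0.012, -0.002, 0.0065, 1, 0, 0, 0, 0, 0, 0, 1, 0, 0, 0, 0, 0, 0, 1]}}

```text
clock: 25.9
eef_pos: [560.2, 248.2, 79.2]
eef_rot: [2.194, 1.565, -2.615]
wrist_force: [1.2, 0.1, -1.8]
finger_gap: 52.6
```

Run:
```python
from h import *
plan(np.array([558.7,250.3,70]),84.8,20)
```

```text
clock 25.9 at [560.2 248.2  79.2] gap 52.6 F [ 1.2  0.1 -1.8] zdeg 84.44 n 1
0 [-0.0063, -0.0033, -0.0046, 0.0092, 0.0017, 0.002]
```

Request:
{"op": "play_rows", "data": {"motion": [-0.006, -0.003, -0.0045, 0.009, 0.0017, 0.002, 1, 0, 0, 0, 0.014, 0, 0, 1, 0, 0, 0, 0.008, 0, 0, 1, 0, 0, 0, 0, 0, 0, 1]}}

```text
clock: 26.3
eef_pos: [558.7, 250.1, 46.3]
eef_rot: [-1.239, 1.569, 0.241]
wrist_force: [-0.1, -0.3, -2.7]
finger_gap: 52.8
```

Run:
```python
from h import *
p,d=camera("wrist");cv2.imwrite("pics/w12.png",p[100:400,170:470])
plan(np.array([558.7,250.3,19]),84.8,10)
```

```text
clock 26.35 at [558.9 250.1  46.8] gap 52.9 F [ 0.1  0.3 -3.4] zdeg 84.78 n 3
0 [-0.0001, 0.0002, 0.0006, 0.0093, 0.0001, 0.0]
1 [-0.0001, 0.0002, 0.0006, 0.0093, 0.0001, 0.0]
2 [-0.0001, 0.0002, 0.0006, 0.0093, 0.0001, 0.0001]
```

View pics/w12.png

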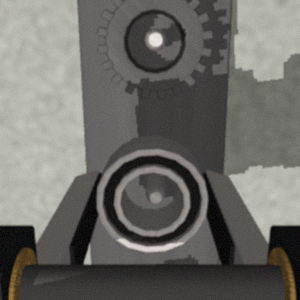

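Post 3 shows inside the bearing's bore (155,198); lowering.

Request:
{"op": "play_rows", "data": {"motion": [0, 0, 0.0005, 0.0094, 0, 0, 1, 0, 0, 0.0005, 0.0094, 0, 0, 1, 0, 0, 0, 0.006, 0, 0, 1, 0, 0, 0, 0.002, 0, 0, 1, 0, 0, 0, 0, 0, 0, 1]}}

```text
clock: 26.85
eef_pos: [559.3, 250.2, 18.1]
eef_rot: [-0.96, 1.569, 0.519]
wrist_force: [0.7, -0.1, -2.3]
finger_gap: 52.9
```

Request:
{"op": "play_rows", "data": {"motion": [0, 0, 0, 0.001, 0, 0, 1, 0, 0, 0, 0.001, 0, 0, 1, 0, 0, 0, 0, 0, 0, 1]}}

```text
clock: 27.15
eef_pos: [559.6, 250.3, 16.6]
eef_rot: [-1.014, 1.568, 0.466]
wrist_force: [0.2, -0.0, -3.1]
finger_gap: 52.6
```

Request:
{"op": "play_rows", "data": {"motion": [0, 0, 0, 0.001, 0, 0, 1, 0, 0, 0, 0, 0, 0, 1]}}

```text
clock: 27.35
eef_pos: [559.9, 250.4, 16.1]
eef_rot: [-1.055, 1.567, 0.425]
wrist_force: [0.9, 0.9, -3.3]
finger_gap: 52.5
```

Request:
{"op": "play_rows", "data": {"motion": [0, 0, 0, 0.001, 0, 0, 1, 0, 0, 0, 0, 0, 0, 1]}}

```text
clock: 27.55
eef_pos: [560.1, 250.5, 16.1]
eef_rot: [-1.091, 1.566, 0.389]
wrist_force: [-0.6, -0.0, -2.5]
finger_gap: 52.9
```

Stopped descending at 16.1 (picked at 15.9): seated. Release.

Request:
{"op": "play_rows", "data": {"motion": [0, 0, 0, 0.0005, 0, 0, 1, 0, 0, 0, 0, 0, 0, -0.5, 0, 0, 0, 0, 0, 0, -0.7, 0, 0, 0, 0, 0, 0, -0.7, 0, 0, 0, 0, 0, 0, -0.7, 0, 0, 0, 0, 0, 0, -0.7]}}

```text
clock: 28.15
eef_pos: [560.7, 250.7, 16.0]
eef_rot: [-1.088, 1.565, 0.392]
wrist_force: [-0.6, 0.3, 0.2]
finger_gap: 79.9
```

Request:
{"op": "play_rows", "data": {"motion": [0, 0, 0, -0.012, 0, 0, -1, 0, 0, 0, -0.03, 0, 0, -1, 0, 0, 0, -0.035, 0, 0, -1, 0, 0, 0, -0.035, 0, 0, -1, 0, 0, 0, -0.02, 0, 0, -1]}}

```text
clock: 28.65
eef_pos: [558.6, 249.8, 152.8]
eef_rot: [-0.9, 1.57, 0.58]
wrist_force: [-0.2, 0.9, 0.1]
finger_gap: 94.1
```

Run:
```python
from h import *
p,d=camera("wrist");cv2.imwrite("pics/w13.png",p)
ring("wrist",(559,250.5),36,27,"x")
plan(np.array([588,-352,145]),30,40)
```

```text
ring wrist 1559 enc [560.4 250.1] 27.1 mean [559.4 250.3] fit [561.4 249.9]
post 14 [559.3 250.8  57.6]
clock 28.75 at [559.2 250.1 153.3] gap 94.2 F [0.6 0.  0.3] zdeg 84.77 n 16
0 [0.0597, 0.0002, 0.0001, 0.0005, -0.0052, -0.0373]
1 [0.0597, 0.0002, 0.0001, 0.0005, -0.0074, -0.0369]
2 [0.0597, 0.0002, 0.0001, 0.0005, -0.0096, -0.0364]
3 [0.0597, 0.0002, 0.0001, 0.0005, -0.0118, -0.0358]
4 [0.0597, 0.0002, 0.0001, 0.0005, -0.0139, -0.035]
5 [0.0597, 0.0002, 0.0001, 0.0005, -0.016, -0.0341]
6 [0.0597, 0.0002, 0.0001, 0.0005, -0.018, -0.0331]
7 [0.0597, 0.0002, 0.0001, 0.0005, -0.0199, -0.032]
8 [0.0597, 0.0002, 0.0001, 0.0005, -0.0218, -0.0307]
9 [0.0597, 0.0002, 0.0001, 0.0005, -0.0236, -0.0294]
10 [0.0597, 0.0002, 0.0001, 0.0005, -0.0253, -0.0279]
11 [0.0597, 0.0002, 0.0001, 0.0005, -0.0269, -0.0264]
12 [0.0597, 0.0002, 0.0001, 0.0005, -0.0285, -0.0247]
13 [0.0597, 0.0002, 0.0001, 0.0005, -0.0299, -0.023]
14 [0.0597, 0.0002, 0.0001, 0.0005, -0.0312, -0.0211]
15 [0.0597, 0.0002, 0.0001, 0.0005, -0.0324, -0.0192]
```

View pics/w13.png

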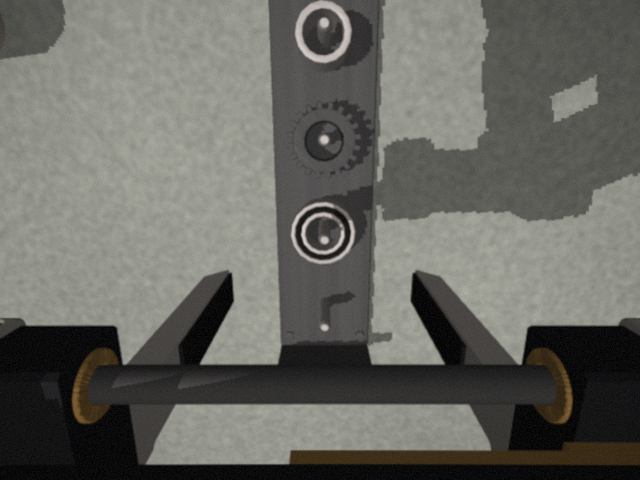

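Request:
{"op": "play_rows", "data": {"motion": [0.06, 0, 0, 0, -0.005, -0.037, -1, 0.06, 0, 0, 0, -0.0074, -0.037, -1, 0.06, 0, 0, 0, -0.0096, -0.0364, -1, 0.06, 0, 0, 0, -0.012, -0.036, -1, 0.06, 0, 0, 0, -0.014, -0.035, -1, 0.06, 0, 0, 0, -0.016, -0.034, -1, 0.06, 0, 0, 0, -0.018, -0.033, -1, 0.06, 0, 0, 0, -0.02, -0.032, -1, 0.06, 0, 0, 0, -0.022, -0.03, -1, 0.06, 0, 0, 0, -0.0236, -0.029, -1, 0.06, 0, 0, 0, -0.025, -0.028, -1, 0.06, 0, 0, 0, -0.027, -0.026, -1, 0.06, 0, 0, 0, -0.0285, -0.0247, -1, 0.06, 0, 0, 0, -0.03, -0.023, -1, 0.05, 0, 0, 0, -0.026, -0.017, -1, 0.02, 0, 0, 0, -0.012, -0.005, -1, 0, 0, 0, 0, 0, 0, -1, 0, 0, 0, 0, 0, 0, -1]}}

```text
clock: 30.55
eef_pos: [573.5, -340.9, 140.3]
eef_rot: [2.067, 1.557, 2.601]
wrist_force: [0.4, -0.0, 0.1]
finger_gap: 93.9
```

Run:
```python
from h import *
ring("wrist",(587,-352),48,22,"br")
plan(np.array([589,-352,95]),30,25)
```

```text
ring wrist 1407 enc [ 590.9 -352. ] 21.9 mean [ 590.2 -351.2] fit [ 591.6 -352.4]
post 87 [ 587.3 -352.1   58.9]
clock 30.6 at [ 573.5 -340.7  140.4] gap 94.3 F [-0.5 -0.1  0.3] zdeg 30.59 n 2
0 [0.0051, -0.0034, -0.0062, 0.0226, -0.0091, 0.0039]
1 [0.0051, -0.0034, -0.0062, 0.0226, -0.0089, 0.0039]
```

View pics/wrist_br.png

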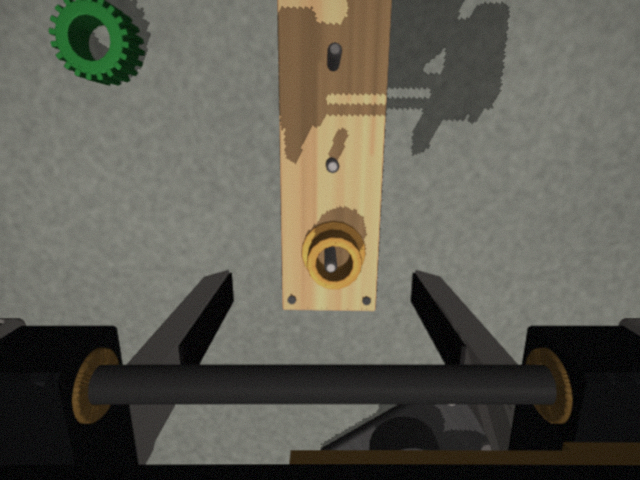

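Request:
{"op": "play_rows", "data": {"motion": [0.005, -0.003, -0.006, 0.02, -0.008, 0.005, -1, 0.005, -0.003, -0.006, 0.02, -0.008, 0.004, -1, 0, 0, 0, 0, 0, 0, -1, 0, 0, 0, 0, 0, 0, -1]}}

```text
clock: 31.0
eef_pos: [590.3, -345.7, 100.7]
eef_rot: [-1.597, 1.57, -1.067]
wrist_force: [-0.4, -0.1, 0.8]
finger_gap: 94.0
```

Run:
```python
from h import *
plan(np.array([590.9,-352,24]),30,20)
```

```text
clock 31.0 at [ 590.3 -345.7  100.7] gap 94.0 F [-0.4 -0.1  0.8] zdeg 30.36 n 4
0 [0.0016, -0.0, 0.0002, 0.0192, -0.0014, -0.0007]
1 [0.0016, -0.0, 0.0002, 0.0192, -0.0014, -0.0007]
2 [0.0016, -0.0, 0.0002, 0.0192, -0.0014, -0.0007]
3 [0.0016, -0.0, 0.0002, 0.0192, -0.0014, -0.0007]
```

Request:
{"op": "play_rows", "data": {"motion": [0.002, 0, 0, 0.018, -0.002, -0.001, -1, 0.002, 0, 0, 0.018, -0.002, -0.001, -1, 0.002, 0, 0, 0.016, -0.002, -0.001, -1, 0, 0, 0, 0.008, 0, 0, -1, 0, 0, 0, 0.003, 0, 0, -1, 0, 0, 0, 0, 0, 0, -1]}}

```text
clock: 31.6
eef_pos: [590.5, -351.9, 33.6]
eef_rot: [-1.414, 1.57, -0.889]
wrist_force: [-0.5, 0.1, -0.3]
finger_gap: 93.9
```

Run:
```python
from h import *
plan(np.array([590.9,-352,22.5]),30,20)
```

```text
clock 31.6 at [ 590.5 -351.9   33.6] gap 93.9 F [-0.5  0.1 -0.3] zdeg 30.07 n 1
0 [0.0012, 0.0001, 0.0008, 0.0111, -0.0002, 0.0003]
```

Request:
{"op": "play_rows", "data": {"motion": [0.001, 0, 0.001, 0.008, 0, 0, 0, 0, 0, 0, 0.002, 0, 0, 0, 0, 0, 0, 0, 0, 0, 0]}}

```text
clock: 31.9
eef_pos: [591.0, -352.2, 23.8]
eef_rot: [-0.945, 1.569, -0.422]
wrist_force: [0.8, -0.4, 0.2]
finger_gap: 73.7
```

Request:
{"op": "play_rows", "data": {"motion": [0, 0, 0, 0, 0, 0, 1, 0, 0, 0, 0, 0, 0, 1, 0, 0, 0, 0, 0, 0, 1, 0, 0, 0, 0, 0, 0, 1, 0, 0, 0, 0, 0, 0, 1, 0, 0, 0, 0, 0, 0, 1, 0, 0, 0, 0, 0, 0, 1, 0, 0, 0, 0, 0, 0, 1]}}

```text
clock: 32.7
eef_pos: [591.4, -352.4, 24.8]
eef_rot: [-1.04, 1.568, -0.516]
wrist_force: [0.2, 0.4, -0.5]
finger_gap: 43.4
```

Request:
{"op": "play_rows", "data": {"motion": [0, 0, 0, -0.01, 0, 0, 1, 0, 0, 0, -0.02, 0, 0, 1, 0, 0, 0, -0.03, 0, 0, 1, 0, 0, 0, -0.03, 0, 0, 1, 0, 0, 0, -0.02, 0, 0, 1]}}

```text
clock: 33.2
eef_pos: [589.5, -351.2, 136.8]
eef_rot: [1.972, 1.566, 2.496]
wrist_force: [0.4, -0.1, -2.7]
finger_gap: 43.6
```

Run:
```python
from h import *
p,d=camera("wrist");cv2.imwrite("pics/w14.png",p)
plan(np.array([633.5,243.5,145]),84.8,41)
```

```text
clock 33.25 at [ 590.4 -351.8  140.3] gap 43.6 F [ 1.2 -0.8  1.7] zdeg 30.02 n 15
0 [-0.0637, 0.0, -0.0, -0.0003, 0.0329, 0.0223]
1 [-0.0637, 0.0, -0.0, -0.0003, 0.0314, 0.0244]
2 [-0.0637, 0.0, -0.0, -0.0003, 0.0298, 0.0263]
3 [-0.0637, 0.0, -0.0, -0.0003, 0.0281, 0.0282]
4 [-0.0637, 0.0, -0.0, -0.0003, 0.0262, 0.0299]
5 [-0.0637, 0.0, -0.0, -0.0003, 0.0243, 0.0315]
6 [-0.0637, 0.0, -0.0, -0.0003, 0.0222, 0.033]
7 [-0.0637, 0.0, -0.0, -0.0003, 0.0201, 0.0344]
8 [-0.0637, 0.0, -0.0, -0.0003, 0.0178, 0.0356]
9 [-0.0637, 0.0, -0.0, -0.0003, 0.0155, 0.0366]
10 [-0.0637, 0.0, -0.0, -0.0003, 0.0132, 0.0375]
11 [-0.0637, 0.0, -0.0, -0.0003, 0.0107, 0.0383]
12 [-0.0637, 0.0, -0.0, -0.0003, 0.0083, 0.0389]
13 [-0.0637, 0.0, -0.0, -0.0003, 0.0058, 0.0394]
14 [-0.0637, 0.0, -0.0, -0.0003, 0.0033, 0.0397]
```

View pics/w14.png

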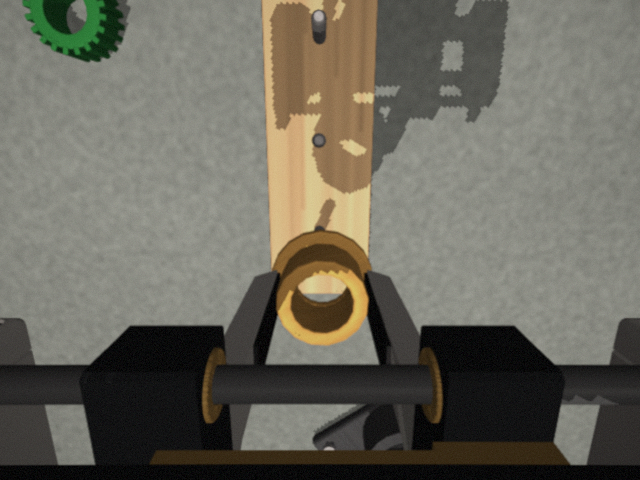

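Request:
{"op": "play_rows", "data": {"motion": [-0.063, 0, 0, -0.002, 0.033, 0.022, 1, -0.0637, 0, 0, -0.001, 0.0314, 0.0244, 1, -0.0637, 0, 0, -0.001, 0.03, 0.026, 1, -0.0637, 0, 0, -0.001, 0.028, 0.028, 1, -0.0637, 0, 0, -0.001, 0.026, 0.03, 1, -0.0637, 0, 0, -0.001, 0.024, 0.0315, 1, -0.0637, 0, 0, -0.001, 0.022, 0.033, 1, -0.0637, 0, 0, -0.001, 0.02, 0.034, 1, -0.0637, 0, 0, -0.001, 0.018, 0.0355, 1, -0.0637, 0, 0, -0.001, 0.0155, 0.0366, 1, -0.0637, 0, 0, -0.001, 0.013, 0.0375, 1, -0.0637, 0, 0, 0, 0.0107, 0.038, 1, -0.0637, 0, 0, 0, 0.008, 0.038, 1, -0.05, 0, 0, 0, 0.005, 0.027, 1, -0.03, 0, 0, 0, 0.002, 0.012, 1, 0, 0, 0, 0, 0, 0, 1, 0, 0, 0, 0, 0, 0, 1]}}

```text
clock: 34.95
eef_pos: [618.3, 221.6, 149.7]
eef_rot: [2.466, 1.568, -2.352]
wrist_force: [-0.3, -0.6, -3.2]
finger_gap: 43.6
```

Run:
```python
from h import *
plan(np.array([633.3,243.5,92]),84.8,20)
```

```text
clock 34.95 at [618.3 221.6 149.7] gap 43.6 F [-0.3 -0.6 -3.2] zdeg 83.96 n 4
0 [-0.0037, -0.0005, -0.0004, 0.0144, -0.0032, 0.0059]
1 [-0.0037, -0.0005, -0.0004, 0.0144, -0.0032, 0.0059]
2 [-0.0037, -0.0005, -0.0004, 0.0144, -0.0032, 0.0058]
3 [-0.0037, -0.0005, -0.0004, 0.0144, -0.0032, 0.0058]
```

Request:
{"op": "play_rows", "data": {"motion": [-0.0037, 0, 0, 0.012, -0.003, 0.006, 1, -0.0037, 0, 0, 0.014, -0.003, 0.006, 1, -0.0037, 0, 0, 0.0144, -0.003, 0.006, 1, -0.0037, 0, 0, 0.011, -0.002, 0.006, 1, 0, 0, 0, 0, 0, 0, 1, 0, 0, 0, 0, 0, 0, 1]}}

```text
clock: 35.55
eef_pos: [633.1, 241.7, 91.6]
eef_rot: [2.266, 1.565, -2.543]
wrist_force: [-0.3, 0.3, -2.7]
finger_gap: 43.9
```

Run:
```python
from h import *
plan(np.array([633.3,243.5,80]),84.8,20)
```

```text
clock 35.55 at [633.1 241.7  91.6] gap 43.9 F [-0.3  0.3 -2.7] zdeg 84.48 n 1
0 [-0.0055, -0.0034, -0.0041, 0.0116, -0.0001, 0.0019]
```

Request:
{"op": "play_rows", "data": {"motion": [-0.0055, -0.0034, -0.004, 0.011, 0, 0.002, 1, 0, 0, 0, 0.014, 0, 0, 1, 0, 0, 0, 0.007, 0, 0, 1, 0, 0, 0, 0, 0, 0, 1]}}

```text
clock: 35.95
eef_pos: [633.3, 243.6, 57.4]
eef_rot: [-1.052, 1.57, 0.428]
wrist_force: [-0.3, -0.3, -2.8]
finger_gap: 43.7
```

Run:
```python
from h import *
p,d=camera("wrist");cv2.imwrite("pics/w15.png",p[100:400,170:470])
plan(np.array([633.3,243.5,28]),84.8,10)
```

```text
clock 36.0 at [633.5 243.6  57.9] gap 44.0 F [-0.2 -0.2 -2.3] zdeg 84.82 n 3
0 [0.0001, 0.0002, 0.0005, 0.01, 0.0001, -0.0001]
1 [0.0001, 0.0002, 0.0005, 0.01, 0.0001, -0.0001]
2 [0.0001, 0.0002, 0.0005, 0.01, 0.0001, -0.0]
```

View pics/w15.png

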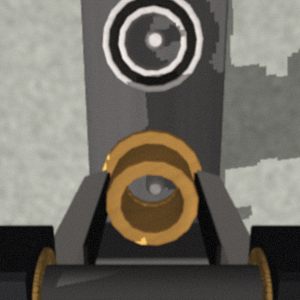

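Post 4 shows in the bush's bore (153,187); lowering.

Request:
{"op": "play_rows", "data": {"motion": [0, 0, 0.0005, 0.0095, 0, 0, 1, 0, 0, 0.0005, 0.0095, 0, 0, 1, 0, 0, 0, 0.006, 0, 0, 1, 0, 0, 0, 0.002, 0, 0, 1, 0, 0, 0, 0, 0, 0, 1]}}

```text
clock: 36.5
eef_pos: [633.8, 243.6, 29.1]
eef_rot: [-0.877, 1.569, 0.603]
wrist_force: [-0.0, -0.2, -1.8]
finger_gap: 44.3
```

Request:
{"op": "play_rows", "data": {"motion": [0, 0, 0, 0.0015, 0, 0, 1, 0, 0, 0, 0.001, 0, 0, 1, 0, 0, 0, 0, 0, 0, 1]}}

```text
clock: 36.8
eef_pos: [634.2, 243.7, 27.0]
eef_rot: [-0.975, 1.568, 0.506]
wrist_force: [-0.0, 0.7, -2.4]
finger_gap: 43.7
```

Request:
{"op": "play_rows", "data": {"motion": [0, 0, 0, 0.001, 0, 0, 1, 0, 0, 0, 0, 0, 0, 1]}}

```text
clock: 37.0
eef_pos: [634.3, 243.8, 26.3]
eef_rot: [-1.019, 1.568, 0.462]
wrist_force: [0.9, 0.0, -1.9]
finger_gap: 43.6
```

Request:
{"op": "play_rows", "data": {"motion": [0, 0, 0, 0.001, 0, 0, 1, 0, 0, 0, 0, 0, 0, 1]}}

```text
clock: 37.2
eef_pos: [634.4, 243.8, 25.4]
eef_rot: [-1.017, 1.567, 0.464]
wrist_force: [-0.6, 0.4, -3.3]
finger_gap: 43.7
```

Request:
{"op": "play_rows", "data": {"motion": [0, 0, 0, 0.001, 0, 0, 1, 0, 0, 0, 0, 0, 0, 1]}}

```text
clock: 37.4
eef_pos: [634.6, 243.9, 24.8]
eef_rot: [-1.046, 1.567, 0.435]
wrist_force: [0.4, 0.0, -2.1]
finger_gap: 43.6
```

Request:
{"op": "play_rows", "data": {"motion": [0, 0, 0, 0.001, 0, 0, 1, 0, 0, 0, 0, 0, 0, 1]}}

```text
clock: 37.6
eef_pos: [634.8, 243.9, 24.9]
eef_rot: [-1.073, 1.566, 0.407]
wrist_force: [1.2, -0.7, -2.1]
finger_gap: 43.4
```

Request:
{"op": "play_rows", "data": {"motion": [0, 0, 0, 0.001, 0, 0, 1, 0, 0, 0, 0, 0, 0, 1]}}

```text
clock: 37.8
eef_pos: [635.0, 244.0, 24.8]
eef_rot: [-1.102, 1.565, 0.379]
wrist_force: [0.0, -0.9, -1.6]
finger_gap: 43.5
```

Seated at 24.8 (the picking height). Release and retreat.

Request:
{"op": "play_rows", "data": {"motion": [0, 0, 0, 0, 0, 0, -0.3, 0, 0, 0, 0, 0, 0, -0.7, 0, 0, 0, 0, 0, 0, -0.7, 0, 0, 0, 0, 0, 0, -0.7, 0, 0, 0, 0, 0, 0, -0.7]}}

```text
clock: 38.3
eef_pos: [635.2, 244.1, 24.4]
eef_rot: [-1.103, 1.565, 0.377]
wrist_force: [0.2, 0.4, 0.3]
finger_gap: 78.6
```

Request:
{"op": "play_rows", "data": {"motion": [0, 0, 0, -0.012, 0, 0, -0.8, 0, 0, 0, -0.03, 0, 0, -0.8, 0, 0, 0, -0.035, 0, 0, -0.8, 0, 0, 0, -0.035, 0, 0, -0.8, 0, 0, 0, -0.03, 0, 0, -0.8, 0, 0, 0, -0.02, 0, 0, -0.8, 0, 0, 0, 0, 0, 0, -0.8, 0, 0, 0, 0, 0, 0, -0.8]}}

```text
clock: 39.1
eef_pos: [633.8, 243.6, 197.8]
eef_rot: [-1.113, 1.563, 0.368]
wrist_force: [-0.1, -0.7, -0.4]
finger_gap: 84.4
```

Run:
```python
from h import *
ring("wrist",(633.3,243.5),48,22,"end")
for c,z,r in (((559,250.5),36,27),((484,257.5),38,29)): ring("wrist",c,z,r,"y")
p,d=camera("scene");cv2.imwrite("pics/scene_end.png",p)
p,d=camera("top");cv2.imwrite("pics/top_end.png",p)
```

```text
ring wrist 1006 enc [635. 244.] 21.9 mean [634.4 243.8] fit [635.8 243.6]
post 66 [633.9 244.9  58.8]
ring wrist 1986 enc [560.1 250.3] 27.2 mean [559.5 250.3] fit [560.  250.3]
post 63 [558.6 251.8  58.3]
ring wrist 2602 enc [485.5 258.1] 28.8 mean [485.1 258.1] fit [484.6 258.1]
post 86 [484.8 258.3  58.5]
```

View pics/wrist_end.png

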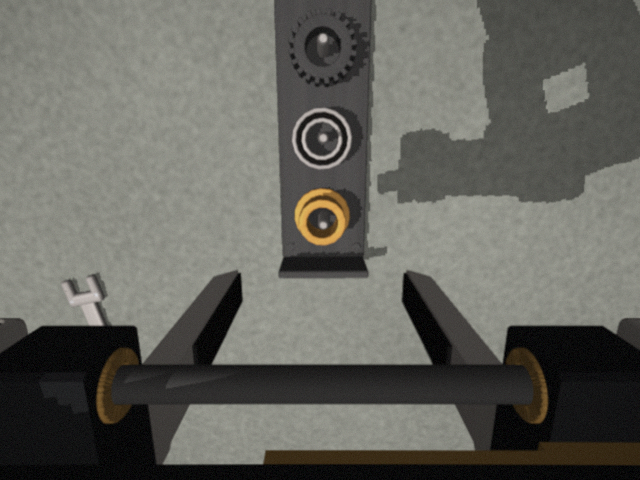

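View pics/scene_end.png

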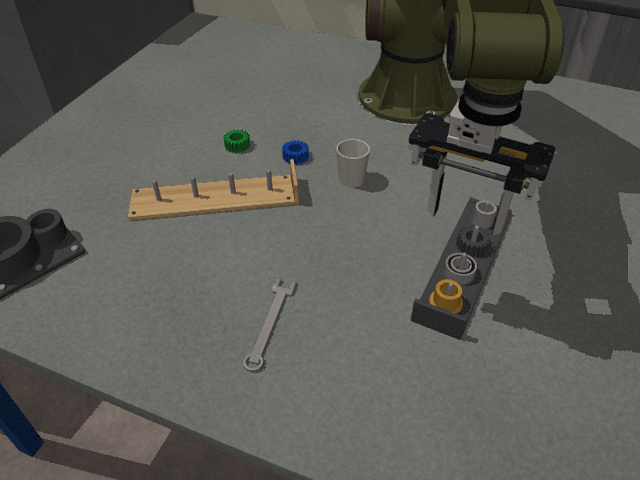

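The scene view shows all four parts on the metal rack, with the bush (447,295) next to the end plate, then the bearing (461,268), gear (475,242) and collar (486,212). The plywood rack is empty, and the spanner, beaker, and blue and green gears are where they were. The gripper is clear.

Run:
```python
from cell import *
print(read_state()['clock'],read_state()['wrist_force'].round(1));print(sign_off())
```

```text
39.35 [ 0.3 -0.1 -0.6]
the job is handed in; nothing more can be done
None
```

All four parts are on the metal rack in reverse order, and I handed the job in at 39.4 s of the 112 s allowed. I moved the collar first, then the gear, the bearing and the bush. The collar is furthest from the metal end plate and the bush is next to it.

- **Seating:** I lowered each part until the arm stopped going down, within about 0.2 mm of the height it was picked at. The wrist force barely changed at contact, so I judged seating by height. Depth checks found the rim of each part within 5 mm of its seated height. The collar was last measured just after it was placed.
- **Position:** The last images show every part around its post, with centres within about 3 mm of the post.
- **Surroundings:** In the last scene picture the spanner, the beaker, and the blue and green gears look where they were at the start, and the gripper is open and about 185 mm above the rack base. I compared these by eye, not by measurement.

No check failed or disagreed.

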